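# Sort pencils by length into the case and shut it

## Robot

A 6-joint arm with a two-finger parallel gripper is mounted at the origin on the work surface. World frame = base frame: x ahead of the robot, y to its left, z up, the work surface at z = 0. Lengths are in m, angles in degrees, forces in N, time in s.
With the tool pointing down it reaches from about 0.35 to 0.875 m from the base axis. Payload 4.2 kg.
Tool frame: the origin (TCP) lies at the very end of the fingers, on their centre line; the grasp point (between the pads) lies 19 mm behind it; y points along the fingers, x is the direction in which the jaws open and shut, and the axes are right-handed (so a half turn about y gives the same grasp; the last joint's range is limited). The gripper opens to 87 mm and grips with 3 to 60 N. Pads are 19 mm wide; open, the fingers measure 117 mm over their backs; the gripper's body (75 mm by 190 mm) begins 51 mm behind the grasp point.
Start: joints at [78.53, 22.042, 0.453, 0, -68.411, -14.817], TCP at [0.277, 0.56, 0.223] pointing down, gripper open.
Joint ranges: [-179.83, 179.83], [-69.29, 118.12], [-61.27, 80.66], [-181.25, 117.63], [-171.15, -9.14], [-177.46, 177.46]. Speed limits (degrees/s): [159.86, 159.86, 180, 180, 180, 180].

## Interface

Orientations are given as a 3x3 rotation matrix whose columns are the frame's x, y, z axes.
In Python, from plant import bot gives the robot as it stands.
- The arm moves only by the tool step_arm, never from a script. Its argument "commands" is a list of rows, each an object of numbers: "dx", "dy", "dz": the shift along the world's x, y, z in units of 60 mm (1.0 is 60 mm); "rx", "ry", "rz": the turn, a rotation vector about the world's x, y, z in units of 6 degrees (1.0 is 6 degrees). In form: [{"dx": .., "dy": .., "dz": .., "rx": .., "ry": .., "rz": ..}, ...]. A call has exactly 10 rows; each row is the pose to reach, as a shift and turn from the pose measured when the call began; what a row does not reach only later rows make up. A row lasts 1/8 s, in which the tool goes at most 62.5 mm and 10.7 degrees, less where a joint would pass 70% of its speed; a pose out of reach is approached as far as the arm can. A call with a gripper value outside its range is refused whole. "fingers" is the gripper's target within -1 to 1 (fully open at 1, half-way at 0, shut at -1), set as the call begins (left out, the last holds). The fingers move at their own pace and stop on an object; the grip force is fixed at half the most. Time passes only in rows, so rows that repeat a pose let the fingers close, or fill a call up. It gives the time, the measured TCP pose, the force and the opening at its end, in the units of the state.
- bot.get_state(): the state, without advancing time (a new reading comes with each control period).
- bot.camera(name): name is "side" or "top" or "wrist"; returns a dict with "image" (400x640x3 uint8, blue, green, red), "mtx" (3x3 intrinsics, pixels), "extrinsics" (4x4, takes a point from camera to world coordinates). Camera axes: x right, y down, z forward; pixel columns grow to the right and rows downward; lengths in m; the calibration is good to about 2 mm. A picture is of the moment at which its call begins. There is no depth.
- bot.sign_off(): hands the job in, once; it reports no verdict.
The state is a dict: "time": time; "joints": joint angles; "qd": joint speeds; "joint_torque": joint torques, N m; "eef_pos": TCP position; "orientation": TCP orientation; "ft_force": force on the tool from outside, world axes, zero at the start; "torque": the same for the moment, N m; "gripper_width": finger opening in m.
Only numpy, scipy, OpenCV 4.12 (cv2) and the standard library are available. Lean on these libraries where they do the work, as an engineer would, in place of code of your own. Each camera call takes 0.05 s, during which the arm holds its last target.

## Task

Put the three pencils away in the open pencil case, each lying flat in the row that is cut to its own length: long, middle and short. Then swing the lid over and press it fully shut. Leave the mug, the stapler and the eraser where they are.

Things in the scene. Friction and masses are not known exactly. Their poses are not given: they have to be found in the camera images.
- pencil_long_mid (a point): the long pencil: yellow hexagonal jumbo pencil, 175 mm long, 14 mm across flats (16 mm across corners), lying on a flat with its corners to the sides, 14 mm high. Point at its centre, on its axis, 7 mm above what it lies on. Its x axis runs along the pencil to the sharpened end. The three pencils look alike but for their length.
- row_long_floor (a point): the long row of the case: light grey trough, inside 189 mm long, 26 mm wide, for the 175 mm pencil (either way round). Point at the centre of its floor, 14 mm above the table; y along the trough, z up. Walls 8 mm above the floor; side walls are missing over the middle 50 mm, where fingers can go down beside the pencil. Rows are parallel, 44 mm apart, in varying order.
- pencil_middle_mid (a point): the middle pencil: yellow hexagonal jumbo pencil, 135 mm long, 14 mm across flats (16 mm across corners), lying on a flat with its corners to the sides, 14 mm high. Point at its centre, on its axis, 7 mm above what it lies on. Its x axis runs along the pencil to the sharpened end. The three pencils look alike but for their length.
- row_middle_floor (a point): the middle row of the case: light grey trough, inside 149 mm long, 26 mm wide, for the 135 mm pencil (either way round). Point at the centre of its floor, 14 mm above the table; y along the trough, z up. Walls 8 mm above the floor; side walls are missing over the middle 50 mm, where fingers can go down beside the pencil. Rows are parallel, 44 mm apart, in varying order.
- pencil_short_mid (a point): the short pencil: yellow hexagonal jumbo pencil, 95 mm long, 14 mm across flats (16 mm across corners), lying on a flat with its corners to the sides, 14 mm high. Point at its centre, on its axis, 7 mm above what it lies on. Its x axis runs along the pencil to the sharpened end. The three pencils look alike but for their length.
- row_short_floor (a point): the short row of the case: light grey trough, inside 109 mm long, 26 mm wide, for the 95 mm pencil (either way round). Point at the centre of its floor, 14 mm above the table; y along the trough, z up. Walls 8 mm above the floor; side walls are missing over the middle 50 mm, where fingers can go down beside the pencil. Rows are parallel, 44 mm apart, in varying order.
- lid_hinge (a point): middle of the lid's hinge line, level, 24 mm above the table, on one long side of the navy case. The case is a fixed tray, 168 mm across the rows by 226 mm along them, rim 24 mm high; row centre lines lie 56, 100 and 144 mm from the hinge. Axes turn with the lid: y along the hinge (from it, the rows lie to the left seen from above along +y); -x along the lid to its free edge; z out of its outer face.
- lid_edge (a point): middle of the lid's free edge at its outer face: 168 mm from the hinge line along the lid, 16 mm outward. Same axes as lid_hinge. The lid is a navy shell 168 by 226 mm, 16 mm deep, flat outer face, 120 g; shut, its outer face is level, 40 mm above the table, and it clears pencils lying in their rows.
- lid (a joint): lid angle in rad: 0 shut, 1.57 standing upright, 2.5 its stop when open; it starts at 2.05 to 2.4, leaning outward away from the rows. The hinge is stiff (about 0.22 N m of friction): the lid stays wherever it is left and a push of a few newtons at its free edge swings it.
- mug: white ceramic mug, 80 mm across, 88 mm high, handle on its +y side; origin under its centre. To be left alone.
- stapler: aluminium stapler, 145 mm long (its x) by 36 mm, 53 mm high; origin under its centre. To be left alone.
- eraser: white eraser in a blue sleeve, 62 (its x) by 26 by 14 mm; origin under its centre. To be left alone.

How it is judged (in metres and radians):
On the way:
1. all three pencils lie in the rows of their own length while the lid is still open (more than 1.2 rad) (x of pencil_long_mid in the frame of row_long_floor between -0.009 and 0.009 m and y of pencil_long_mid in the frame of row_long_floor between -0.013 and 0.013 m and z of pencil_long_mid in the frame of row_long_floor between 0.002 and 0.0115 m and angle between the x axis of pencil_long_mid and the y axis of row_long_floor, either way round below 0.12 rad and x of pencil_middle_mid in the frame of row_middle_floor between -0.009 and 0.009 m and y of pencil_middle_mid in the frame of row_middle_floor between -0.013 and 0.013 m and z of pencil_middle_mid in the frame of row_middle_floor between 0.002 and 0.0115 m and angle between the x axis of pencil_middle_mid and the y axis of row_middle_floor, either way round below 0.12 rad and x of pencil_short_mid in the frame of row_short_floor between -0.009 and 0.009 m and y of pencil_short_mid in the frame of row_short_floor between -0.013 and 0.013 m and z of pencil_short_mid in the frame of row_short_floor between 0.002 and 0.0115 m and angle between the x axis of pencil_short_mid and the y axis of row_short_floor, either way round below 0.12 rad and value of joint lid above 1.2 rad), for 0.2 s.
At the end, for the whole second after the job is handed in: Each pencil lies in the row of its own length: its centre within 9 mm across and 13 mm along of the row's centre, 2 to 11.5 mm above the row's floor, its length within 0.12 rad of the row; and the lid is shut to less than 0.04 rad (x of pencil_long_mid in the frame of row_long_floor between -0.009 and 0.009 m and y of pencil_long_mid in the frame of row_long_floor between -0.013 and 0.013 m and z of pencil_long_mid in the frame of row_long_floor between 0.002 and 0.0115 m and angle between the x axis of pencil_long_mid and the y axis of row_long_floor, either way round below 0.12 rad and x of pencil_middle_mid in the frame of row_middle_floor between -0.009 and 0.009 m and y of pencil_middle_mid in the frame of row_middle_floor between -0.013 and 0.013 m and z of pencil_middle_mid in the frame of row_middle_floor between 0.002 and 0.0115 m and angle between the x axis of pencil_middle_mid and the y axis of row_middle_floor, either way round below 0.12 rad and x of pencil_short_mid in the frame of row_short_floor between -0.009 and 0.009 m and y of pencil_short_mid in the frame of row_short_floor between -0.013 and 0.013 m and z of pencil_short_mid in the frame of row_short_floor between 0.002 and 0.0115 m and angle between the x axis of pencil_short_mid and the y axis of row_short_floor, either way round below 0.12 rad and value of joint lid below 0.04 rad); the robot touches nothing.
It fails at once if the mug is moved more than 20 mm (distance of mug from where it was at the start of the episode above 0.02 m).
It fails at once if the stapler is moved more than 20 mm (distance of stapler from where it was at the start of the episode above 0.02 m).
It fails at once if the eraser is moved more than 20 mm (distance of eraser from where it was at the start of the episode above 0.02 m).
It also fails if it takes over 72 s, if anything falls off the work surface, if the arm or the gripper's body presses on something with over 40 N, if the wrist force passes 120 N, or if a joint passes its speed limit or range.

## Working session

There is one attempt and no reset: what is moved stays moved. The work goes in short steps, Python scripts to look and compute and a tool call to move; the robot and the scene stay as the last step left them, time stands still between calls to the robot, and variables do not carry over. Pictures are saved under pics/ and viewed, and the job is handed in when it is done.

Besides the shell and the picture viewer there is one more tool, called after "Emit:" by a JSON object that holds its "method" and its "body", one argument or row to a line. step_arm: Moves the arm, as the interface text tells. Its arguments: {"type":"object","properties":{"commands":{"type":"array","items":{"type":"object","properties":{"dx":{"type":"number"},"dy":{"type":"number"},"dz":{"type":"number"},"rx":{"type":"number"},"ry":{"type":"number"},"rz":{"type":"number"}}}},"fingers":{"type":"number"}},"required":["commands"]}

```bash
mkdir -p pics; ls; python3 - <<'E'
from plant import bot
import cv2,numpy as np
np.set_printoptions(precision=4,suppress=True)
print(bot.get_state())
for n in("side","top","wrist"):
    c=bot.camera(n);cv2.imwrite(f"pics/{n}0.png",c["image"]);print(n,c["mtx"],c["extrinsics"])
E
```

```text
pics
{'time': 0.0, 'joints': array([ 78.5304,  22.0911,   0.3787,  -0.0308, -68.4115, -14.816 ]), 'qd': array([-0.0289,  0.0224,  0.0293,  0.0463,  0.0998, -0.0108]), 'joint_torque': array([  0.0007, -39.0669,  18.74  ,   4.2197,   0.011 ,  -0.0002]), 'eef_pos': array([0.2765, 0.5598, 0.2214]), 'orientation': array([[-0.443 , -0.0009,  0.8965],
       [-0.8965, -0.002 , -0.443 ],
       [ 0.0022, -1.    ,  0.0001]]), 'ft_force': array([-0.8518, -0.641 ,  0.1371]), 'torque': array([ 0.0188,  0.0361, -0.0429]), 'gripper_width': 0.08655925900185418}
side [[519.4769   0.     313.906 ]
 [  0.     519.4769 196.9031]
 [  0.       0.       1.    ]] [[-0.9998 -0.0034  0.0195  0.5875]
 [-0.0179  0.5761 -0.8172  0.9605]
 [-0.0084 -0.8174 -0.576   0.8051]
 [ 0.      0.      0.      1.    ]]
top [[492.4215   0.     324.1291]
 [  0.     492.4215 201.0004]
 [  0.       0.       1.    ]] [[ 0.0032 -0.9915  0.1298  0.4934]
 [-1.     -0.0026  0.0053 -0.081 ]
 [-0.005  -0.1298 -0.9915  1.0502]
 [ 0.      0.      0.      1.    ]]
wrist [[347.2419   0.     318.7141]
 [  0.     347.2419 196.0408]
 [  0.       0.       1.    ]] [[-0.4429 -0.8589 -0.2574  0.3465]
 [-0.8966  0.425   0.1246  0.5253]
 [ 0.0023  0.286  -0.9582  0.3839]
 [ 0.      0.      0.      1.    ]]
```

View pics/top0.png

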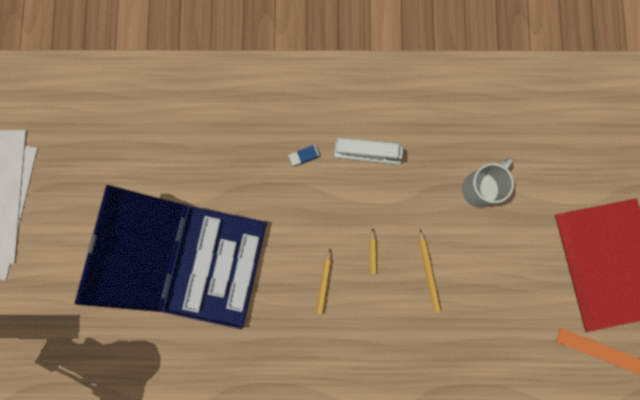

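View pics/side0.png

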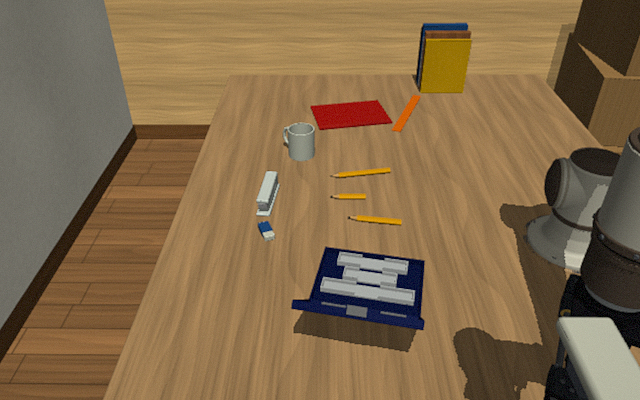

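View pics/wrist0.png

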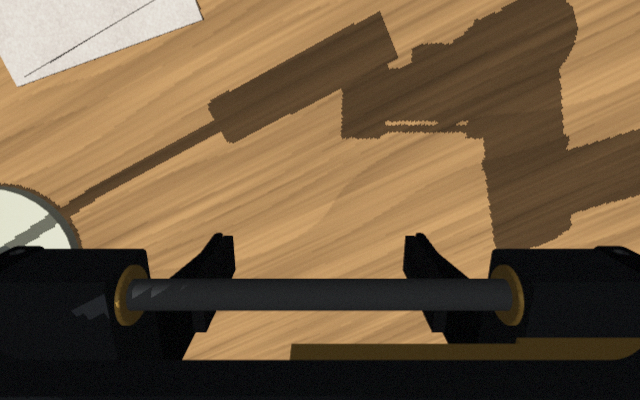

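```bash
python3 - <<'E'
import cv2
t=cv2.imread("pics/top0.png");s=cv2.imread("pics/side0.png")
cv2.imwrite("pics/t1.png",cv2.resize(t[180:330,70:280],None,fx=3.8,fy=3.8,interpolation=cv2.INTER_CUBIC))
cv2.imwrite("pics/t2.png",cv2.resize(t[220:320,300:460],None,fx=5,fy=5,interpolation=cv2.INTER_CUBIC))
cv2.imwrite("pics/s1.png",cv2.resize(s[150:350,280:440],None,fx=3,fy=3,interpolation=cv2.INTER_CUBIC))
E
```

```text
(no output)
```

View pics/t1.png

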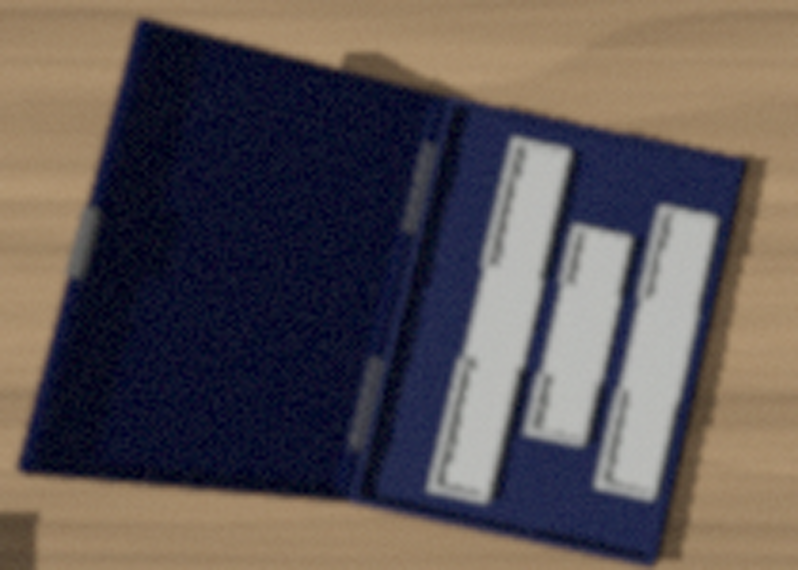

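View pics/t2.png

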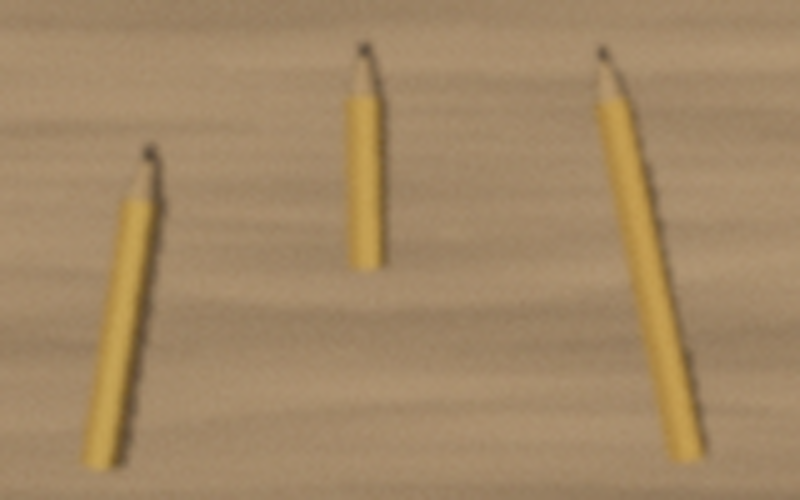

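View pics/s1.png

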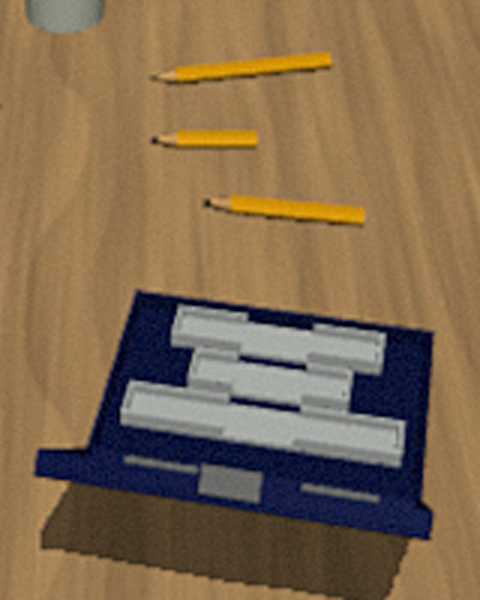

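```bash
cat > h.py <<'E'
import cv2,numpy as np,json
np.set_printoptions(precision=4,suppress=True)
def ray(c,p):
    K,E=np.array(c["mtx"]),np.array(c["extrinsics"])
    d=E[:3,:3]@np.linalg.solve(K,[p[0],p[1],1.]);return E[:3,3],d
def onz(c,p,z):
    o,d=ray(c,p);return o+d*(z-o[2])/d[2]
def proj(c,P):
    K,E=np.array(c["mtx"]),np.array(c["extrinsics"])
    q=K@(E[:3,:3].T@(np.asarray(P)-E[:3,3]));return q[:2]/q[2]
def tri(*cp):
    A=[];b=[]
    for c,p in cp:
        o,d=ray(c,p);d=d/np.linalg.norm(d);M=np.eye(3)-np.outer(d,d);A.append(M);b.append(M@o)
    X=np.linalg.solve(sum(A),sum(b)); 
    return X,[np.linalg.norm(m@X-v) for m,v in zip(A,b)]
def blobs(m,amin):
    n,l,s,c=cv2.connectedComponentsWithStats(m.astype(np.uint8))
    return [(s[i,4],c[i],l==i) for i in range(1,n) if s[i,4]>amin]
def yellow(im):
    h=cv2.cvtColor(im,cv2.COLOR_BGR2HSV);return (h[...,0]>14)&(h[...,0]<30)&(h[...,1]>135)&(h[...,2]>110)
def grey(im):
    h=cv2.cvtColor(im,cv2.COLOR_BGR2HSV);return (h[...,1]<40)&(h[...,2]>130)
E
python3 - <<'E'
from plant import bot
from h import *
cams={n:bot.camera(n) for n in("top","side")}
roi={"top":{"y":(300,220,460,330),"g":(170,200,270,320)},"side":{"y":(320,160,420,230),"g":(310,245,425,310)}}
res={}
for n,c in cams.items():
    for k,f in(("y",yellow),("g",grey)):
        x0,y0,x1,y1=roi[n][k];m=f(c["image"]);mm=np.zeros_like(m);mm[y0:y1,x0:x1]=m[y0:y1,x0:x1]
        for a,cc,M in blobs(mm,40):
            ys,xs=np.nonzero(M);r=cv2.minAreaRect(np.c_[xs,ys].astype(np.float32))
            print(n,k,a,cc,r);res.setdefault((n,k),[]).append(cc)
t=sorted(res["top","y"],key=lambda c:c[0]);s=sorted(res["side","y"],key=lambda c:-c[1])
for a,b in zip(t,s):print("pencil",tri((cams["top"],a),(cams["side"],b)))
t=sorted(res["top","g"],key=lambda c:c[0]);s=sorted(res["side","g"],key=lambda c:-c[1])
for a,b in zip(t,s):print("row",tri((cams["top"],a),(cams["side"],b)))
E
```

```text
top y 224 [372.875  256.3705] ((372.88720703125, 256.0036315917969), (32.17680740356445, 6.80291223526001), 88.15238952636719)
top y 505 [429.6851 275.9248] ((429.7112121582031, 275.6714782714844), (72.56597137451172, 7.307579517364502), 77.7352294921875)
top y 364 [323.4396 286.533 ] ((323.4421691894531, 286.3757019042969), (6.918601989746094, 52.611785888671875), 8.746162414550781)
top g 1426 [201.2987 264.1872] ((201.21380615234375, 263.93060302734375), (16.698150634765625, 95.77140808105469), 13.626993179321289)
top g 1178 [242.4856 272.5127] ((242.4241180419922, 272.32861328125), (16.414745330810547, 76.45223236083984), 12.994616508483887)
top g 864 [222.0185 267.9456] ((221.90623474121094, 267.9461364746094), (16.573415756225586, 56.74323272705078), 13.172553062438965)
side y 291 [364.0447 171.5979] ((363.9624938964844, 171.59652709960938), (5.626868724822998, 52.51744842529297), 84.68545532226562)
side y 193 [350.6736 195.715 ] ((349.5, 196.0), (6.0, 33.0), 90.0)
side y 308 [377.6526 219.1623] ((375.9316101074219, 219.20062255859375), (52.04558563232422, 7.064022541046143), 5.572197437286377)
side g 2463 [369.2862 278.7105] ((369.1676330566406, 276.410400390625), (94.27545928955078, 42.27190017700195), 8.746162414550781)
pencil (array([ 0.4513, -0.0747,  0.0077]), [np.float64(0.0014991830294310492), np.float64(0.0014991830294311572)])
pencil (array([ 0.5145, -0.1786,  0.0063]), [np.float64(0.001726550074741761), np.float64(0.0017265500747417621)])
pencil (array([ 0.473 , -0.2966,  0.0079]), [np.float64(0.0004604477105765272), np.float64(0.00046044771057641667)])
row (array([0.494 , 0.1737, 0.0428]), [np.float64(0.0012116280967156819), np.float64(0.0012116280967156296)])
```

```bash
python3 - <<'E'
from plant import bot
from h import *
c=bot.camera("top");s=bot.camera("side")
for n,L,tip,butt in(("long",.175,(420.5,229.5),(437.2,312.2)),("middle",.135,(330,250),(320.4,313.6)),("short",.095,(372.8,229.4),(373.6,274))):
    T=onz(c,tip,.007);B=onz(c,butt,.010);d=(T-B)[:2];l=np.linalg.norm(d);d/=l
    m=(T+B)[:2]/2
    print(n,"len",l,"mid",m,"yaw",np.degrees(np.arctan2(d[1],d[0])))
# rows: minAreaRect at z~.018 
R={}
for n,p in(("long",(201.21,263.93)),("short",(221.91,267.95)),("middle",(242.42,272.33))):
    R[n]=onz(c,p,.02)[:2];print(n,R[n])
d=R["middle"]-R["long"];print("spacing",np.linalg.norm(d)/2,"cross dir",np.degrees(np.arctan2(d[1],d[0])))
# row axis from long: ends
a=np.radians(90+13.4)
for n,p,h in(("long",(201.21,263.93),47.9),("middle",(242.42,272.33),38.5)):
    u=np.array([-np.sin(np.radians(13.3)),np.cos(np.radians(13.3))])
    A=onz(c,np.array(p)+u*h,.02);B=onz(c,np.array(p)-u*h,.02);v=(B-A)[:2];print(n,np.linalg.norm(v),np.degrees(np.arctan2(v[1],v[0])))
E
```

```text
long len 0.17385535225064744 mid [ 0.4841 -0.2948] yaw 9.977693693800775
middle len 0.13259421365764923 mid [ 0.4603 -0.0783] yaw -8.524930860917515
short len 0.09346942762793606 mid [ 0.5229 -0.179 ] yaw 0.3034803988792103
long [0.4958 0.1795]
short [0.4877 0.1362]
middle [0.4788 0.0934]
spacing 0.04389114059289785 cross dir -101.15959384639258
long 0.19621548642166614 -11.463162080200325
middle 0.15730874276442053 -12.083334360607251
```

```bash
python3 - <<'E'
from plant import bot
from h import *
t=bot.camera("top");s=bot.camera("side")
a=np.radians(-11.4);ax=np.array([np.cos(a),np.sin(a),0]);out=np.array([-ax[1],ax[0],0]);z=np.array([0,0,1.])
C=np.array([.4877,.1362,0])
H=C+.1*out+.024*z
print("hinge",H)
for th in(2.0,2.1,2.2,2.3,2.4):
    e=-np.cos(th)*out+np.sin(th)*z ; n=np.sin(th)*out+np.cos(th)*z
    n=-np.array(np.cross(ax,e)); n= n if n@out>0 else -n
    for sg in(1,-1):
        I=H+.168*e+sg*.113*ax;O=I+.016*n
        print(th,sg,"inner",proj(t,I),proj(s,I),"outer",proj(t,O),proj(s,O),"z",I[2])
for sg in(1,-1):
    for q in(0,-.168): print("case",proj(t,H+q*out+sg*.113*ax),proj(s,H+q*out+sg*.113*ax))
st=cv2.resize(s["image"][230:340,280:440],None,fx=5,fy=5,interpolation=cv2.INTER_CUBIC);cv2.imwrite("pics/s2.png",st)
E
```

```text
hinge [0.5075 0.2342 0.024 ]
2.0 1 inner [125.8923 187.1233] [298.5842 265.673 ] outer [119.6167 186.1171] [296.7001 274.0436] z 0.17676196770671454
2.0 -1 inner [ 93.2307 312.7544] [428.4868 284.5531] outer [ 87.0145 310.6902] [427.6734 293.4848] z 0.17676196770671454
2.1 1 inner [119.6778 186.1742] [296.6686 274.6333] outer [114.2286 185.3891] [294.8802 283.4429] z 0.1690191735970108
2.1 -1 inner [ 87.1186 310.5928] [427.5887 294.0945] outer [ 81.8058 308.5813] [426.6792 303.4635] z 0.1690191735970108
2.2 1 inner [114.3604 185.4609] [294.8651 284.0012] outer [109.7896 184.9013] [293.2014 293.1246] z 0.15982739584169114
2.2 -1 inner [ 81.9831 308.4988] [426.595  304.0378] outer [ 77.6212 306.5673] [425.6016 313.7084] z 0.15982739584169114
2.3 1 inner [109.9882 184.9865] [293.2033 293.6423] outer [106.3282 184.652 ] [291.6916 302.944 ] z 0.149278475645689
2.3 -1 inner [ 77.8671 306.5004] [425.5191 314.2375] outer [ 74.4826 304.6733] [424.456  324.0634] z 0.149278475645689
2.4 1 inner [106.5886 184.7489] [291.711  303.4125] outer [103.8536 184.6355] [290.3757 312.7504] z 0.13747781433259337
2.4 -1 inner [ 74.7912 304.6221] [424.3766 324.5383] outer [ 72.391  302.9202] [423.2598 334.3667] z 0.13747781433259337
case [187.4215 205.1604] [308.6405 298.1441]
case [265.4099 221.1238] [324.9272 245.6585]
case [161.3474 312.6699] [420.6663 315.665 ]
case [241.4216 329.6453] [424.5427 259.2943]
```

View pics/s2.png

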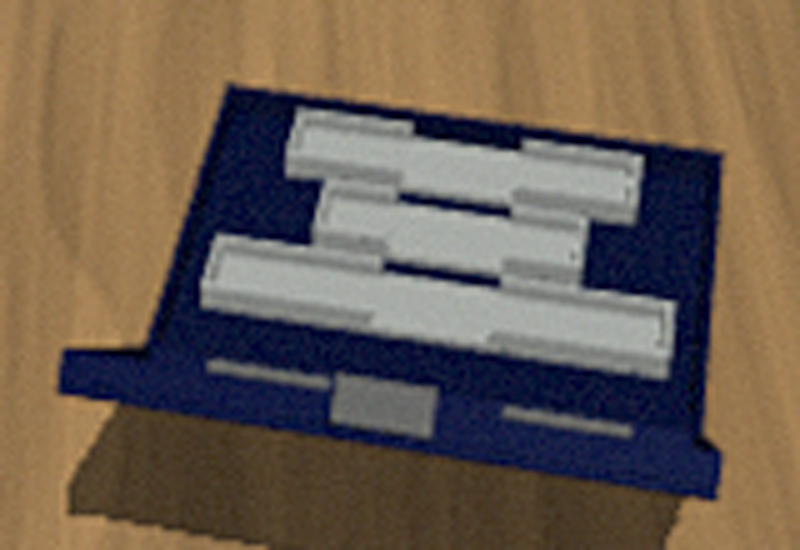

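Emit:
{"method": "step_arm", "body": {
  "commands": [
    {"dx": 0.29, "dy": -1.0, "dz": 0, "rz": 0.3},
    {"dx": 0.58, "dy": -2.0, "dz": 0, "rz": 0.6},
    {"dx": 0.86, "dy": -3.0, "dz": 0, "rz": 0.9},
    {"dx": 1.15, "dy": -4.0, "dz": 0, "rz": 1.2},
    {"dx": 1.44, "dy": -5.0, "dz": 0, "rz": 1.5},
    {"dx": 1.73, "dy": -6.0, "dz": 0, "rz": 1.8},
    {"dx": 2.02, "dy": -7.0, "dz": 0, "rz": 2.1},
    {"dx": 2.3, "dy": -8.0, "dz": 0, "rz": 2.4},
    {"dx": 2.59, "dy": -9.0, "dz": 0, "rz": 2.7},
    {"dx": 2.88, "dy": -10.0, "dz": 0, "rz": 2.97}
  ],
  "fingers": 0.0
}}

```text
invalid input
```

```bash
python3 - <<'E'
from plant import bot
from h import *
s=bot.get_state();print(s)
c=bot.camera("wrist");cv2.imwrite("pics/w1.png",c["image"])
print(bot.get_state()["eef_pos"],c["extrinsics"])
E
```

```text
{'time': 0.45, 'joints': array([ 78.5281,  22.0462,   0.4461,  -0.0021, -68.411 , -14.8154]), 'qd': array([-0.0039, -0.077 ,  0.0607,  0.0865,  0.0023,  0.0005]), 'joint_torque': array([ -0.0007, -39.0015,  18.7392,   4.2197,   0.0146,  -0.0001]), 'eef_pos': array([0.2768, 0.5603, 0.2225]), 'orientation': array([[-0.4429, -0.0001,  0.8966],
       [-0.8966, -0.0002, -0.4429],
       [ 0.0002, -1.    ,  0.    ]]), 'ft_force': array([-0.3765, -0.3297, -0.0364]), 'torque': array([-0.0128,  0.0042,  0.0142]), 'gripper_width': 0.08722466078038495}
[0.2767 0.5604 0.2225] [[-0.4427 -0.8591 -0.2568  0.3465]
 [-0.8967  0.4244  0.1262  0.5254]
 [ 0.0006  0.2861 -0.9582  0.3847]
 [ 0.      0.      0.      1.    ]]
```

View pics/w1.png

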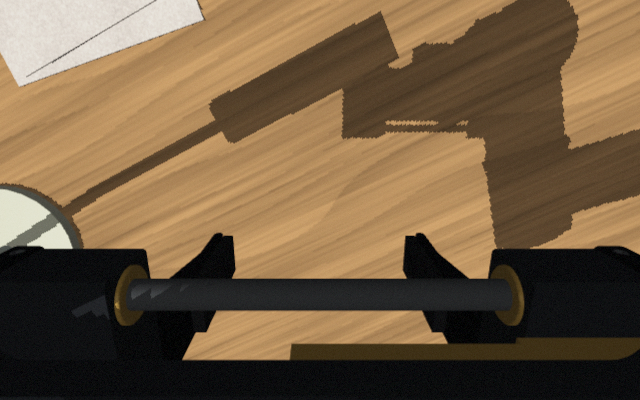

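Emit:
{"method": "step_arm", "body": {
  "commands": [
    {"dx": 0.29, "dy": -1.0, "dz": 0.0, "rx": 0.0, "ry": 0.0, "rz": 0.3},
    {"dx": 0.58, "dy": -2.0, "dz": 0.0, "rx": 0.0, "ry": 0.0, "rz": 0.6},
    {"dx": 0.86, "dy": -3.0, "dz": 0.0, "rx": 0.0, "ry": 0.0, "rz": 0.9},
    {"dx": 1.15, "dy": -4.0, "dz": 0.0, "rx": 0.0, "ry": 0.0, "rz": 1.2},
    {"dx": 1.44, "dy": -5.0, "dz": 0.0, "rx": 0.0, "ry": 0.0, "rz": 1.5},
    {"dx": 1.73, "dy": -6.0, "dz": 0.0, "rx": 0.0, "ry": 0.0, "rz": 1.8},
    {"dx": 2.02, "dy": -7.0, "dz": 0.0, "rx": 0.0, "ry": 0.0, "rz": 2.1},
    {"dx": 2.3, "dy": -8.0, "dz": 0.0, "rx": 0.0, "ry": 0.0, "rz": 2.4},
    {"dx": 2.59, "dy": -9.0, "dz": 0.0, "rx": 0.0, "ry": 0.0, "rz": 2.7},
    {"dx": 2.88, "dy": -10.0, "dz": 0.0, "rx": 0.0, "ry": 0.0, "rz": 2.97}
  ],
  "fingers": 0.0
}}

```text
time: 1.75
eef_pos: [0.4499, -0.0416, 0.2231]
orientation: [[-0.146, 0.002, 0.989], [-0.989, 0.0, -0.146], [-0.0, -1.0, 0.002]]
ft_force: [1.2, 0.6, 1.0]
gripper_width: 0.0434
```

```bash
python3 - <<'E'
from plant import bot
from h import *
s=bot.get_state();print(s)
c=bot.camera("wrist");cv2.imwrite("pics/w2.png",c["image"])
print(bot.get_state()["eef_pos"],c["extrinsics"])
E
```

```text
{'time': 1.75, 'joints': array([ 15.4318,   4.8278, -22.547 ,   0.0136, -62.5275,  66.1727]), 'qd': array([-69.2605,  16.5347,  18.2941,   0.0937,  -1.2632,  81.5928]), 'joint_torque': array([  3.8321, -25.2057,  16.4281,   3.7881,  -0.0733,  -0.9421]), 'eef_pos': array([ 0.4499, -0.0416,  0.2231]), 'orientation': array([[-0.1459,  0.0017,  0.9893],
       [-0.9893,  0.0003, -0.1459],
       [-0.0005, -1.    ,  0.0016]]), 'ft_force': array([1.2104, 0.5789, 0.9889]), 'torque': array([ 0.0466, -0.16  ,  0.0895]), 'gripper_width': 0.04339548087260005}
[ 0.4508 -0.0473  0.2228] [[-0.1457 -0.9484 -0.2816  0.5268]
 [-0.9893  0.1397  0.0414 -0.0532]
 [ 0.0001  0.2846 -0.9586  0.3855]
 [ 0.      0.      0.      1.    ]]
```

View pics/w2.png

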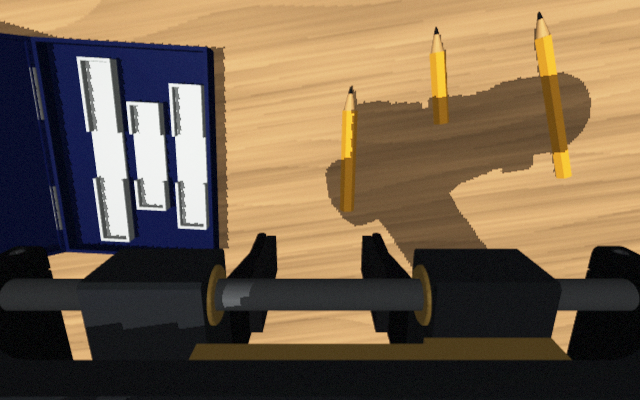

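```bash
python3 - <<'E'
from plant import bot
from h import *
s=bot.get_state();print(s["time"],s["eef_pos"],s["qd"])
c=bot.camera("wrist");im=c["image"];cv2.imwrite("pics/w3.png",im)
np.savez("w3.npz",mtx=c["mtx"],extrinsics=c["extrinsics"],image=im)
print(c["extrinsics"])
cv2.imwrite("pics/w3a.png",cv2.resize(im[0:240,320:600],None,fx=2.8,fy=2.5,interpolation=cv2.INTER_CUBIC))
cv2.imwrite("pics/w3b.png",cv2.resize(im[30:260,20:250],None,fx=2.6,fy=2.6,interpolation=cv2.INTER_CUBIC))
E
```

```text
1.8 [ 0.4508 -0.0473  0.2228] [  7.0427  -1.2315  -1.981   -1.6226   0.2865 -14.4616]
[[-0.1523 -0.9471 -0.2824  0.5277]
 [-0.9883  0.1467  0.0409 -0.0589]
 [ 0.0027  0.2853 -0.9584  0.3852]
 [ 0.      0.      0.      1.    ]]
```

View pics/w3a.png

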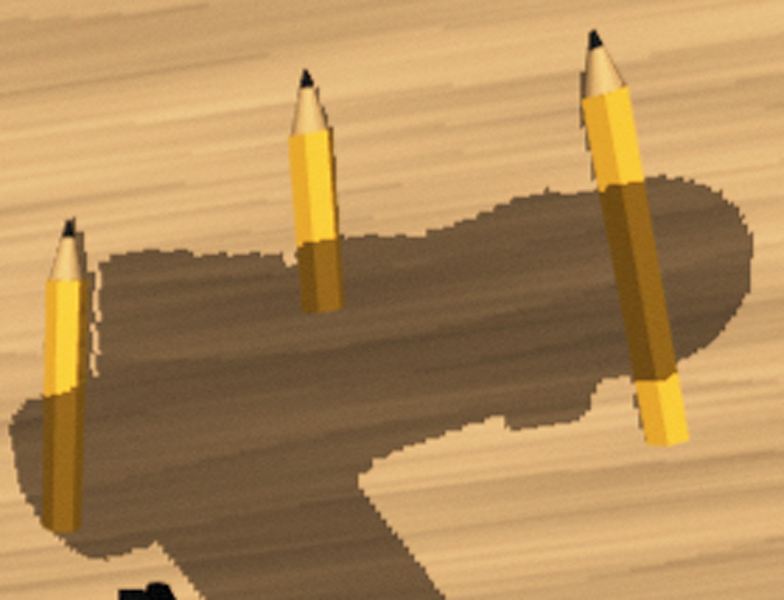

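View pics/w3b.png

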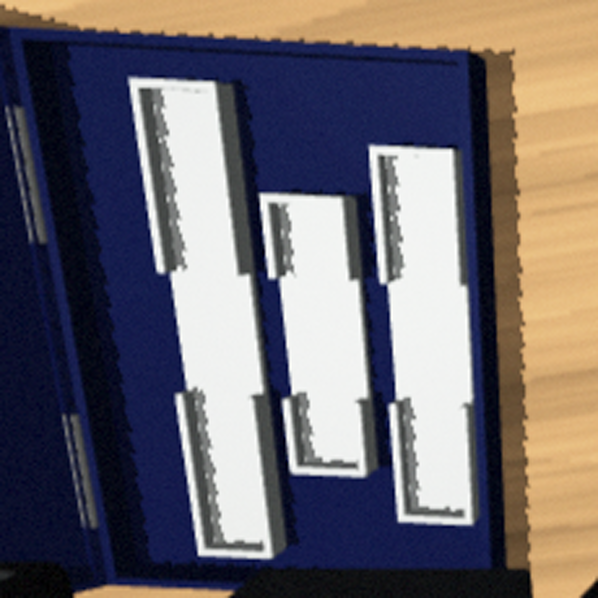

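```bash
python3 - <<'E'
from h import *
c=np.load("w3.npz")
f=lambda p:(320+p[0]/2.8,p[1]/2.5); g=lambda p:(20+p[0]/2.6,30+p[1]/2.6)
for n,tip,butt in(("long",(595,30),(667,442)),("middle",(69,220),(62,528)),("short",(307,70),(322,309))):
    T=onz(c,f(tip),.007);B=onz(c,f(butt),.010);d=(T-B)[:2];l=np.linalg.norm(d)
    print(n,"len",l,"mid",(T+B)[:2]/2,"yaw",np.degrees(np.arctan2(d[1],d[0])))
R={}
for n,P in(("long",((128,78),(219,80),(198,556),(270,558))),("middle",((369,147),(456,149),(397,522),(473,523))),("short",((260,194),(347,195),(290,474),(366,475)))):
    Q=np.array([onz(c,g(p),.022)[:2] for p in P]);d=Q[:2].mean(0)-Q[2:].mean(0)
    R[n]=Q.mean(0);print(n,Q.mean(0),"len",np.linalg.norm(d),"w",np.linalg.norm(Q[1]-Q[0]),np.linalg.norm(Q[3]-Q[2]),np.degrees(np.arctan2(d[1],d[0])))
d=R["middle"]-R["long"];print(np.linalg.norm(d)/2,np.degrees(np.arctan2(d[1],d[0])))
# two-view heights: top cam vs wrist, butts and row centres
from plant import bot
t=bot.camera("top")
for n,a,b in(("long",(437.2,312),(667,442)),("middle",(320.4,313.4),(62,528)),("short",(373.6,273.8),(322,309))):
    print(n,"butt",*tri((t,a),(c,f(b))))
for n,p,P in(("long",(201.21,263.93),((128,78),(219,80),(198,556),(270,558))),("middle",(242.42,272.33),((369,147),(456,149),(397,522),(473,523))),("short",(221.91,267.95),((260,194),(347,195),(290,474),(366,475)))):
    print(n,"row",*tri((t,p),(c,g(np.mean(P,0)))))
E
```

```text
long len 0.17480387682315096 mid [ 0.4846 -0.2942] yaw 9.91673209051319
middle len 0.13443866249607164 mid [ 0.4617 -0.0769] yaw -8.851175887195799
short len 0.09404637431898456 mid [ 0.5247 -0.1777] yaw -0.6526946469426554
long [0.4962 0.1795] len 0.1955578556801206 w 0.0339740535169156 0.031264491925119424 -11.914620091773605
middle [0.4786 0.093 ] len 0.15464445444110592 w 0.03324698646185444 0.032765455037453074 -11.741220215095874
short [0.4876 0.1358] len 0.11539018816228722 w 0.033720575722295754 0.032204077831568936 -12.138562462827258
0.0441207662573957 -101.54957651713822
long butt [ 0.3985 -0.3099  0.0093] [np.float64(0.0002939608251413462), np.float64(0.00029396082514131954)]
middle butt [ 0.3949 -0.0675  0.0086] [np.float64(0.000913879600821759), np.float64(0.0009138796008217576)]
short butt [ 0.4764 -0.1801  0.0007] [np.float64(1.3966475840584385e-05), np.float64(1.3966475840522653e-05)]
long row [0.4995 0.1812 0.0158] [np.float64(0.00370812089501686), np.float64(0.003708120895016919)]
middle row [0.4803 0.0954 0.0121] [np.float64(0.0017556901309256612), np.float64(0.0017556901309256157)]
short row [0.4887 0.1369 0.0184] [np.float64(0.0010895472909107095), np.float64(0.0010895472909107171)]
```

```bash
cat > st.py <<'E'
from plant import bot
from h import *
import sys
s=bot.get_state();R=s["orientation"];y=np.degrees(np.arctan2(R[1,0],R[0,0]))
p=s["eef_pos"];print("t",s["time"],"pos",p,"jawyaw",y,"w",s["gripper_width"],"F",s["ft_force"],"q",s["joints"])
if len(sys.argv)>1:
    x=np.array([float(v) for v in sys.argv[1:]])   # x y z pencil-yaw
    d=(x[:3]-p)/.06; dr=((x[3]-90-y)+180)%360-180
    from scipy.spatial.transform import Rotation as Ro
    a=np.radians(x[3]-90);T=np.array([[np.cos(a),0,-np.sin(a)],[np.sin(a),0,np.cos(a)],[0,-1,0]]);
    T[:,2]=np.cross(T[:,0],T[:,1])
    print("delta",d.round(3),"rot",(Ro.from_matrix(T@R.T).as_rotvec(degrees=True)/6).round(3))
E
python3 st.py .461 -.0776 .004 -8.7
```

```text
t 1.9 pos [ 0.4497 -0.0424  0.2224] jawyaw -98.83986787263873 w 0.04352151004925077 F [-0.9707  0.7051 -0.2015] q [ 15.3336   4.9055 -22.5703   0.0095 -62.5459  65.8222]
delta [ 0.189 -0.586 -3.64 ] rot [ 0.002 -0.003  0.023]
```

Emit:
{"method": "step_arm", "body": {
  "commands": [
    {"dx": 0.1, "dy": -0.3, "dz": -0.4, "rx": 0, "ry": 0, "rz": 0},
    {"dx": 0.19, "dy": -0.59, "dz": -1.0, "rx": 0, "ry": 0, "rz": 0.02},
    {"dx": 0.19, "dy": -0.59, "dz": -1.8, "rx": 0, "ry": 0, "rz": 0.02},
    {"dx": 0.19, "dy": -0.59, "dz": -2.5, "rx": 0, "ry": 0, "rz": 0.02},
    {"dx": 0.19, "dy": -0.59, "dz": -3.0, "rx": 0, "ry": 0, "rz": 0.02},
    {"dx": 0.19, "dy": -0.59, "dz": -3.3, "rx": 0, "ry": 0, "rz": 0.02},
    {"dx": 0.19, "dy": -0.59, "dz": -3.5, "rx": 0, "ry": 0, "rz": 0.02},
    {"dx": 0.19, "dy": -0.59, "dz": -3.6, "rx": 0, "ry": 0, "rz": 0.02},
    {"dx": 0.19, "dy": -0.59, "dz": -3.64, "rx": 0, "ry": 0, "rz": 0.02},
    {"dx": 0.19, "dy": -0.59, "dz": -3.64, "rx": 0, "ry": 0, "rz": 0.02}
  ],
  "fingers": 0.0
}}

```text
time: 3.15
eef_pos: [0.4614, -0.0777, 0.0044]
orientation: [[-0.151, 0.001, 0.988], [-0.988, -0.0, -0.151], [-0.0, -1.0, 0.001]]
ft_force: [0.3, -0.0, -1.0]
gripper_width: 0.0435
```

```bash
python3 st.py .461 -.0776 .004 -8.7; python3 - <<'E'
from plant import bot
import cv2
cv2.imwrite("pics/w4.png",bot.camera("wrist")["image"])
E
```

```text
t 3.15 pos [ 0.4614 -0.0777  0.0044] jawyaw -98.71147301477681 w 0.04348771849850389 F [ 0.3272 -0.0431 -0.9594] q [ 10.4163  23.9856 -36.1754   0.0217 -29.8     70.8534]
delta [-0.007  0.002 -0.007] rot [0.001 0.007 0.002]
```

View pics/w4.png

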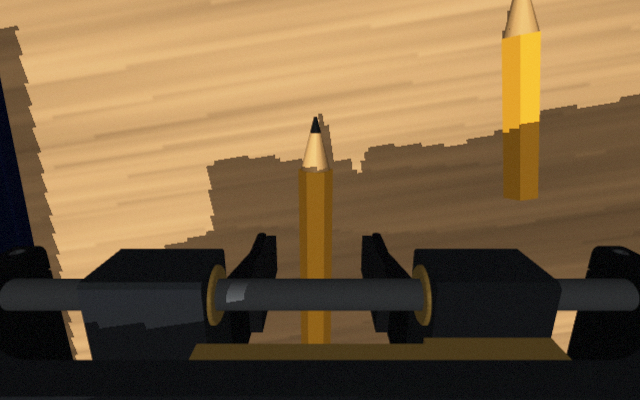

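Emit:
{"method": "step_arm", "body": {
  "commands": [
    {"dx": 0, "dy": 0, "dz": 0, "rx": 0, "ry": 0, "rz": 0},
    {"dx": 0, "dy": 0, "dz": 0, "rx": 0, "ry": 0, "rz": 0},
    {"dx": 0, "dy": 0, "dz": 0, "rx": 0, "ry": 0, "rz": 0},
    {"dx": 0, "dy": 0, "dz": 0, "rx": 0, "ry": 0, "rz": 0},
    {"dx": 0, "dy": 0, "dz": 0, "rx": 0, "ry": 0, "rz": 0},
    {"dx": 0, "dy": 0, "dz": 0, "rx": 0, "ry": 0, "rz": 0},
    {"dx": 0, "dy": 0, "dz": 0.2, "rx": 0, "ry": 0, "rz": 0},
    {"dx": 0, "dy": 0, "dz": 0.5, "rx": 0, "ry": 0, "rz": 0},
    {"dx": 0, "dy": 0, "dz": 0.9, "rx": 0, "ry": 0, "rz": 0},
    {"dx": 0, "dy": 0, "dz": 1.2, "rx": 0, "ry": 0, "rz": 0}
  ],
  "fingers": -1.0
}}

```text
time: 4.45
eef_pos: [0.4618, -0.0777, 0.0781]
orientation: [[-0.151, 0.002, 0.988], [-0.988, 0.0, -0.151], [-0.001, -1.0, 0.002]]
ft_force: [1.5, 0.1, -0.4]
gripper_width: 0.0147
```

```bash
python3 st.py .4787 .0932 .019 -11.6; python3 - <<'E'
from plant import bot
import cv2
cv2.imwrite("pics/w5.png",bot.camera("wrist")["image"])
E
```

```text
t 4.45 pos [ 0.4618 -0.0777  0.0781] jawyaw -98.7106345045025 w 0.01467894358347929 F [ 1.5343  0.0645 -0.3746] q [ 10.4114  16.6172 -32.1896   0.0224 -41.0574  70.8611]
delta [ 0.282  2.849 -0.985] rot [-0.001  0.023 -0.482]
```

View pics/w5.png

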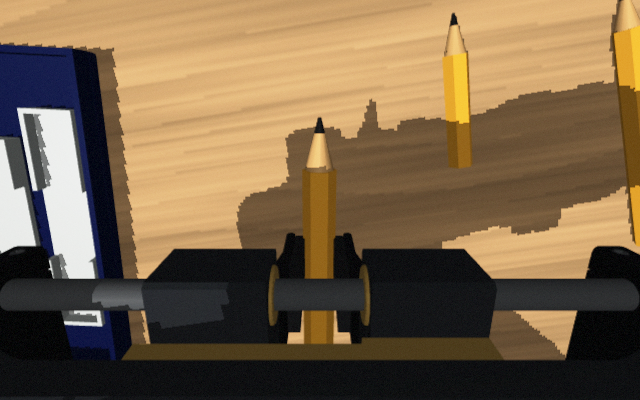

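Emit:
{"method": "step_arm", "body": {
  "commands": [
    {"dx": 0.06, "dy": 0.6, "dz": 0, "rx": 0, "ry": 0, "rz": -0.1},
    {"dx": 0.14, "dy": 1.4, "dz": 0, "rx": 0, "ry": 0, "rz": -0.25},
    {"dx": 0.22, "dy": 2.2, "dz": 0, "rx": 0, "ry": 0, "rz": -0.4},
    {"dx": 0.27, "dy": 2.7, "dz": 0, "rx": 0, "ry": 0, "rz": -0.48},
    {"dx": 0.28, "dy": 2.85, "dz": -0.05, "rx": 0, "ry": 0, "rz": -0.48},
    {"dx": 0.28, "dy": 2.85, "dz": -0.3, "rx": 0, "ry": 0, "rz": -0.48},
    {"dx": 0.28, "dy": 2.85, "dz": -0.5, "rx": 0, "ry": 0, "rz": -0.48},
    {"dx": 0.28, "dy": 2.85, "dz": -0.6, "rx": 0, "ry": 0, "rz": -0.48},
    {"dx": 0.28, "dy": 2.85, "dz": -0.6, "rx": 0, "ry": 0, "rz": -0.48},
    {"dx": 0.28, "dy": 2.85, "dz": -0.6, "rx": 0, "ry": 0, "rz": -0.48}
  ]
}}

```text
time: 5.75
eef_pos: [0.4805, 0.0933, 0.0444]
orientation: [[-0.2, 0.008, 0.98], [-0.98, 0.0, -0.2], [-0.002, -1.0, 0.007]]
ft_force: [-0.2, 0.4, 0.2]
gripper_width: 0.0148
```

```bash
python3 st.py .4787 .0932 .019 -11.6; python3 - <<'E'
from plant import bot
import cv2
cv2.imwrite("pics/w6.png",bot.camera("wrist")["image"])
E
```

```text
t 5.75 pos [0.4805 0.0933 0.0444] jawyaw -101.560435591137 w 0.014776385650317731 F [-0.1763  0.3571  0.1741] q [ 30.1792  21.3027 -31.6332   0.3422 -36.6835  47.9862]
delta [-0.03  -0.002 -0.424] rot [-0.002  0.072 -0.007]
```

View pics/w6.png

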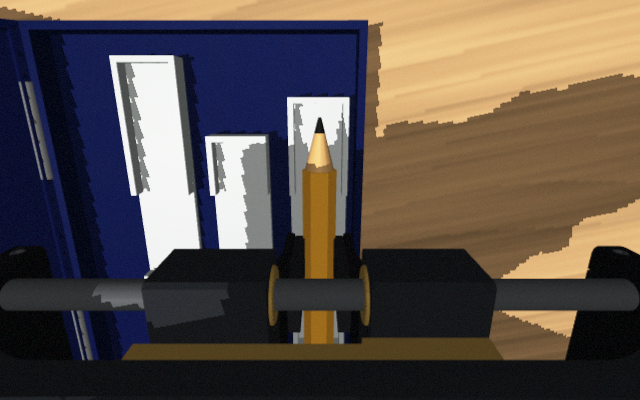

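Emit:
{"method": "step_arm", "body": {
  "commands": [
    {"dx": -0.03, "dy": 0, "dz": -0.1, "rx": 0, "ry": 0.07, "rz": 0},
    {"dx": -0.03, "dy": 0, "dz": -0.2, "rx": 0, "ry": 0.07, "rz": 0},
    {"dx": -0.03, "dy": 0, "dz": -0.27, "rx": 0, "ry": 0.07, "rz": 0},
    {"dx": -0.03, "dy": 0, "dz": -0.33, "rx": 0, "ry": 0.07, "rz": 0},
    {"dx": -0.03, "dy": 0, "dz": -0.38, "rx": 0, "ry": 0.07, "rz": 0},
    {"dx": -0.03, "dy": 0, "dz": -0.41, "rx": 0, "ry": 0.07, "rz": 0},
    {"dx": -0.03, "dy": 0, "dz": -0.42, "rx": 0, "ry": 0.07, "rz": 0},
    {"dx": -0.03, "dy": 0, "dz": -0.42, "rx": 0, "ry": 0.07, "rz": 0},
    {"dx": -0.03, "dy": 0, "dz": -0.42, "rx": 0, "ry": 0.07, "rz": 0},
    {"dx": -0.03, "dy": 0, "dz": -0.42, "rx": 0, "ry": 0.07, "rz": 0}
  ]
}}

```text
time: 7.05
eef_pos: [0.4788, 0.0934, 0.0194]
orientation: [[-0.2, 0.001, 0.98], [-0.98, 0.001, -0.2], [-0.001, -1.0, 0.0]]
ft_force: [0.0, -0.2, -0.3]
gripper_width: 0.0143
```

```bash
python3 st.py .4787 .0932 .019 -11.6; python3 - <<'E'
from plant import bot
import cv2
cv2.imwrite("pics/w7.png",bot.camera("wrist")["image"])
E
```

```text
t 7.05 pos [0.4788 0.0934 0.0194] jawyaw -101.55660044158118 w 0.014344110291918172 F [ 0.02   -0.1839 -0.3132] q [ 30.1587  23.7741 -32.7021  -0.0163 -33.4778  48.2983]
delta [-0.001 -0.004 -0.007] rot [-0.005  0.006 -0.007]
```

View pics/w7.png

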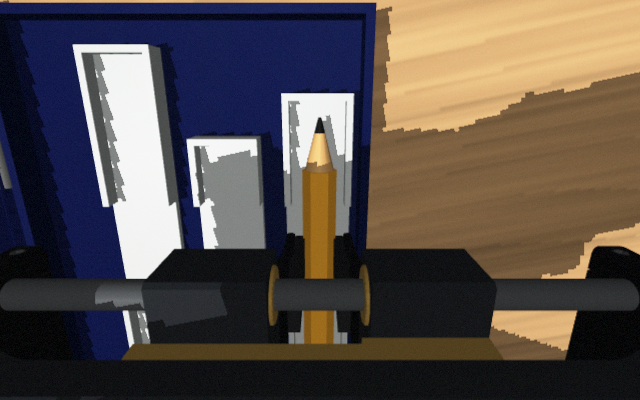

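Emit:
{"method": "step_arm", "body": {
  "commands": [
    {"dx": 0, "dy": 0, "dz": 0, "rx": 0, "ry": 0, "rz": 0},
    {"dx": 0, "dy": 0, "dz": 0, "rx": 0, "ry": 0, "rz": 0},
    {"dx": 0, "dy": 0, "dz": 0, "rx": 0, "ry": 0, "rz": 0},
    {"dx": 0, "dy": 0, "dz": 0.1, "rx": 0, "ry": 0, "rz": 0},
    {"dx": 0, "dy": 0, "dz": 0.3, "rx": 0, "ry": 0, "rz": 0},
    {"dx": 0, "dy": 0, "dz": 0.8, "rx": 0, "ry": 0, "rz": 0},
    {"dx": 0, "dy": 0, "dz": 1.5, "rx": 0, "ry": 0, "rz": 0},
    {"dx": 0, "dy": -0.4, "dz": 2.0, "rx": 0, "ry": 0, "rz": 0},
    {"dx": 0, "dy": -1.0, "dz": 2.0, "rx": 0, "ry": 0, "rz": 0},
    {"dx": 0, "dy": -1.5, "dz": 2.0, "rx": 0, "ry": 0, "rz": 0}
  ],
  "fingers": -0.52
}}

```text
time: 8.35
eef_pos: [0.4787, 0.0025, 0.141]
orientation: [[-0.2, 0.003, 0.98], [-0.98, 0.001, -0.2], [-0.002, -1.0, 0.002]]
ft_force: [0.4, -0.7, 0.2]
gripper_width: 0.0211
```

```bash
python3 st.py .524 -.1783 .004 -0.3; python3 - <<'E'
from plant import bot
import cv2
cv2.imwrite("pics/w8.png",bot.camera("wrist")["image"])
E
```

```text
t 8.35 pos [0.4787 0.0025 0.141 ] jawyaw -101.55079560078691 w 0.02111734298598139 F [ 0.4292 -0.7032  0.1717] q [ 19.784   12.4718 -26.3913  -0.0196 -50.9633  58.6774]
delta [ 0.754 -3.013 -2.283] rot [-0.015  0.025  1.875]
```

View pics/w8.png

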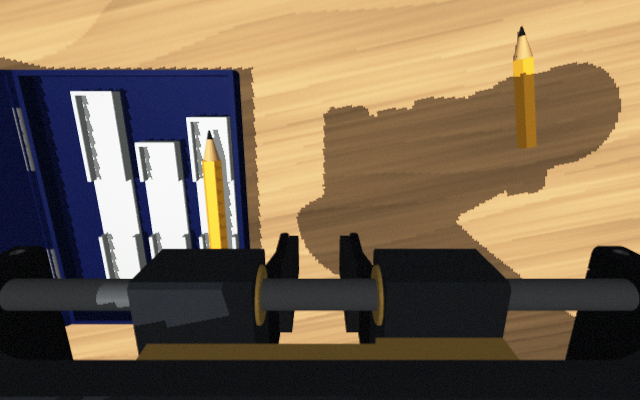

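Emit:
{"method": "step_arm", "body": {
  "commands": [
    {"dx": 0.15, "dy": -0.6, "dz": 0, "rx": 0, "ry": 0, "rz": 0.4},
    {"dx": 0.35, "dy": -1.4, "dz": 0, "rx": 0, "ry": 0, "rz": 0.9},
    {"dx": 0.55, "dy": -2.2, "dz": 0, "rx": 0, "ry": 0, "rz": 1.4},
    {"dx": 0.7, "dy": -2.8, "dz": -0.2, "rx": 0, "ry": 0, "rz": 1.8},
    {"dx": 0.75, "dy": -3.01, "dz": -0.8, "rx": 0, "ry": 0, "rz": 1.87},
    {"dx": 0.75, "dy": -3.01, "dz": -1.3, "rx": 0, "ry": 0, "rz": 1.87},
    {"dx": 0.75, "dy": -3.01, "dz": -1.8, "rx": 0, "ry": 0, "rz": 1.87},
    {"dx": 0.75, "dy": -3.01, "dz": -1.8, "rx": 0, "ry": 0, "rz": 1.87},
    {"dx": 0.75, "dy": -3.01, "dz": -1.8, "rx": 0, "ry": 0, "rz": 1.87},
    {"dx": 0.75, "dy": -3.01, "dz": -1.8, "rx": 0, "ry": 0, "rz": 1.87}
  ],
  "fingers": 0.0
}}

```text
time: 9.65
eef_pos: [0.5242, -0.1803, 0.0343]
orientation: [[-0.008, 0.004, 1.0], [-1.0, 0.0, -0.008], [-0.0, -1.0, 0.004]]
ft_force: [0.2, -0.4, -1.0]
gripper_width: 0.0438
```

```bash
python3 st.py .524 -.1783 .004 -0.3; python3 - <<'E'
from plant import bot
import cv2
cv2.imwrite("pics/w9.png",bot.camera("wrist")["image"])
E
```

```text
t 9.65 pos [ 0.5242 -0.1803  0.0343] jawyaw -90.44410028330472 w 0.04377678814160793 F [ 0.2186 -0.3632 -1.049 ] q [ -2.2411  27.1399 -22.7181  -0.0353 -39.9052  91.824 ]
delta [-0.003  0.034 -0.506] rot [-0.002  0.04   0.024]
```

View pics/w9.png

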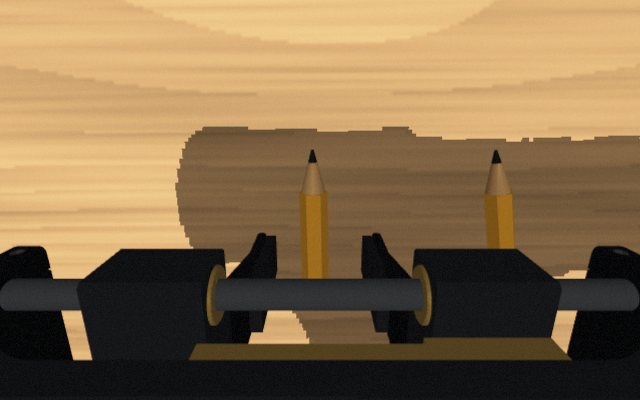

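Emit:
{"method": "step_arm", "body": {
  "commands": [
    {"dx": 0, "dy": 0.03, "dz": -0.15, "rx": 0, "ry": 0.04, "rz": 0.02},
    {"dx": 0, "dy": 0.03, "dz": -0.3, "rx": 0, "ry": 0.04, "rz": 0.02},
    {"dx": 0, "dy": 0.03, "dz": -0.42, "rx": 0, "ry": 0.04, "rz": 0.02},
    {"dx": 0, "dy": 0.03, "dz": -0.48, "rx": 0, "ry": 0.04, "rz": 0.02},
    {"dx": 0, "dy": 0.03, "dz": -0.5, "rx": 0, "ry": 0.04, "rz": 0.02},
    {"dx": 0, "dy": 0.03, "dz": -0.5, "rx": 0, "ry": 0.04, "rz": 0.02},
    {"dx": 0, "dy": 0.03, "dz": -0.5, "rx": 0, "ry": 0.04, "rz": 0.02},
    {"dx": 0, "dy": 0.03, "dz": -0.5, "rx": 0, "ry": 0.04, "rz": 0.02},
    {"dx": 0, "dy": 0.03, "dz": -0.5, "rx": 0, "ry": 0.04, "rz": 0.02},
    {"dx": 0, "dy": 0.03, "dz": -0.5, "rx": 0, "ry": 0.04, "rz": 0.02}
  ]
}}

```text
time: 10.95
eef_pos: [0.524, -0.1785, 0.0042]
orientation: [[-0.006, -0.0, 1.0], [-1.0, 0.0, -0.006], [-0.0, -1.0, -0.0]]
ft_force: [0.4, -0.3, 0.0]
gripper_width: 0.0433
```

Emit:
{"method": "step_arm", "body": {
  "commands": [
    {"dx": 0, "dy": 0, "dz": 0, "rx": 0, "ry": 0, "rz": 0},
    {"dx": 0, "dy": 0, "dz": 0, "rx": 0, "ry": 0, "rz": 0},
    {"dx": 0, "dy": 0, "dz": 0, "rx": 0, "ry": 0, "rz": 0},
    {"dx": 0, "dy": 0, "dz": 0, "rx": 0, "ry": 0, "rz": 0},
    {"dx": 0, "dy": 0, "dz": 0, "rx": 0, "ry": 0, "rz": 0},
    {"dx": 0, "dy": 0, "dz": 0, "rx": 0, "ry": 0, "rz": 0},
    {"dx": 0, "dy": 0, "dz": 0.2, "rx": 0, "ry": 0, "rz": 0},
    {"dx": 0, "dy": 0, "dz": 0.5, "rx": 0, "ry": 0, "rz": 0},
    {"dx": 0, "dy": 0, "dz": 0.9, "rx": 0, "ry": 0, "rz": 0},
    {"dx": 0, "dy": 0, "dz": 1.2, "rx": 0, "ry": 0, "rz": 0}
  ],
  "fingers": -1.0
}}

```text
time: 12.2
eef_pos: [0.5245, -0.1786, 0.0781]
orientation: [[-0.005, 0.002, 1.0], [-1.0, 0.0, -0.005], [-0.0, -1.0, 0.002]]
ft_force: [-0.0, -0.4, 0.3]
gripper_width: 0.0146
```

```bash
python3 st.py .4877 .136 .019 -11.6; python3 - <<'E'
from plant import bot
import cv2
cv2.imwrite("pics/w10.png",bot.camera("wrist")["image"])
E
```

```text
t 12.2 pos [ 0.5245 -0.1786  0.0781] jawyaw -90.31453827393946 w 0.01458092823732882 F [-0.0355 -0.4418  0.3198] q [ -2.0419  23.6839 -20.3758  -0.0078 -45.8459  91.7328]
delta [-0.613  5.243 -0.985] rot [ 0.001  0.016 -1.881]
```

View pics/w10.png

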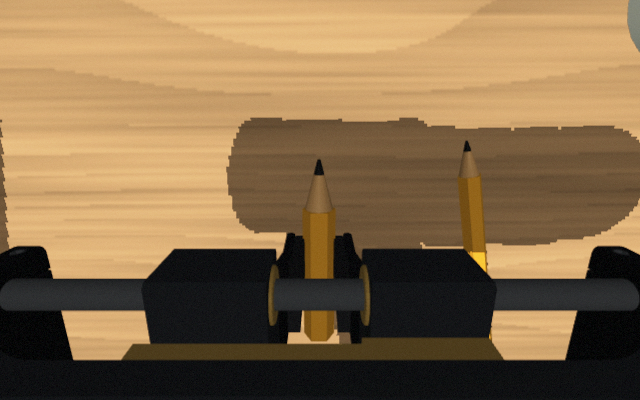

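Emit:
{"method": "step_arm", "body": {
  "commands": [
    {"dx": -0.06, "dy": 0.5, "dz": 0, "rx": 0, "ry": 0, "rz": -0.2},
    {"dx": -0.16, "dy": 1.35, "dz": 0, "rx": 0, "ry": 0, "rz": -0.5},
    {"dx": -0.26, "dy": 2.2, "dz": 0, "rx": 0, "ry": 0, "rz": -0.8},
    {"dx": -0.36, "dy": 3.1, "dz": 0, "rx": 0, "ry": 0, "rz": -1.1},
    {"dx": -0.46, "dy": 4.0, "dz": 0, "rx": 0, "ry": 0, "rz": -1.4},
    {"dx": -0.55, "dy": 4.7, "dz": 0, "rx": 0, "ry": 0, "rz": -1.7},
    {"dx": -0.6, "dy": 5.1, "dz": 0, "rx": 0, "ry": 0, "rz": -1.85},
    {"dx": -0.61, "dy": 5.24, "dz": -0.2, "rx": 0, "ry": 0, "rz": -1.88},
    {"dx": -0.61, "dy": 5.24, "dz": -0.5, "rx": 0, "ry": 0, "rz": -1.88},
    {"dx": -0.61, "dy": 5.24, "dz": -0.5, "rx": 0, "ry": 0, "rz": -1.88}
  ]
}}

```text
time: 13.5
eef_pos: [0.4881, 0.1342, 0.0487]
orientation: [[-0.201, 0.002, 0.98], [-0.98, -0.004, -0.201], [0.004, -1.0, 0.003]]
ft_force: [0.4, -0.3, -0.2]
gripper_width: 0.0146
```

```bash
python3 st.py .4877 .136 .019 -11.6; python3 - <<'E'
from plant import bot
import cv2
cv2.imwrite("pics/w11.png",bot.camera("wrist")["image"])
E
```

```text
t 13.5 pos [0.4881 0.1342 0.0487] jawyaw -101.61028739067518 w 0.014647081972069143 F [ 0.3544 -0.3487 -0.1817] q [ 33.9395  22.3481 -28.8348   0.4235 -38.8697  44.1206]
delta [-0.007  0.031 -0.495] rot [0.042 0.018 0.002]
```

View pics/w11.png

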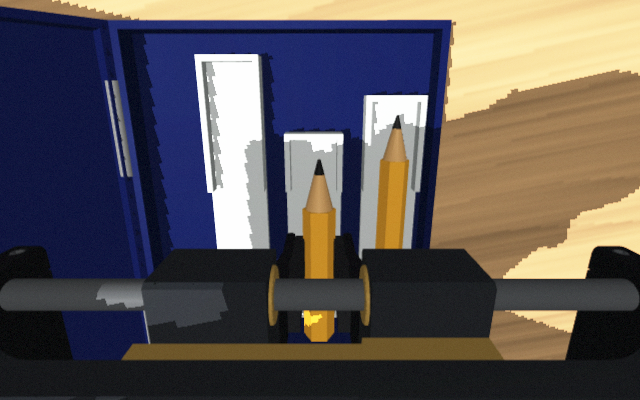

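Emit:
{"method": "step_arm", "body": {
  "commands": [
    {"dx": -0.01, "dy": 0.03, "dz": 0, "rx": 0.04, "ry": 0.02, "rz": 0},
    {"dx": -0.01, "dy": 0.03, "dz": -0.1, "rx": 0.04, "ry": 0.02, "rz": 0},
    {"dx": -0.01, "dy": 0.03, "dz": -0.2, "rx": 0.04, "ry": 0.02, "rz": 0},
    {"dx": -0.01, "dy": 0.03, "dz": -0.3, "rx": 0.04, "ry": 0.02, "rz": 0},
    {"dx": -0.01, "dy": 0.03, "dz": -0.38, "rx": 0.04, "ry": 0.02, "rz": 0},
    {"dx": -0.01, "dy": 0.03, "dz": -0.44, "rx": 0.04, "ry": 0.02, "rz": 0},
    {"dx": -0.01, "dy": 0.03, "dz": -0.48, "rx": 0.04, "ry": 0.02, "rz": 0},
    {"dx": -0.01, "dy": 0.03, "dz": -0.5, "rx": 0.04, "ry": 0.02, "rz": 0},
    {"dx": -0.01, "dy": 0.03, "dz": -0.5, "rx": 0.04, "ry": 0.02, "rz": 0},
    {"dx": -0.01, "dy": 0.03, "dz": -0.5, "rx": 0.04, "ry": 0.02, "rz": 0}
  ]
}}

```text
time: 14.8
eef_pos: [0.4884, 0.1364, 0.0198]
orientation: [[-0.201, 0.002, 0.98], [-0.98, 0.001, -0.201], [-0.001, -1.0, 0.002]]
ft_force: [-0.7, -0.3, -0.6]
gripper_width: 0.0142
```

```bash
python3 st.py .4877 .136 .019 -11.6; python3 - <<'E'
from plant import bot
import cv2
cv2.imwrite("pics/w12.png",bot.camera("wrist")["image"])
E
```

```text
t 14.8 pos [0.4884 0.1364 0.0198] jawyaw -101.59880356201353 w 0.014239981094295109 F [-0.7249 -0.2916 -0.5966] q [ 33.9819  25.0721 -30.0648   0.0332 -34.735   44.3919]
delta [-0.012 -0.007 -0.013] rot [-0.009  0.019 -0.   ]
```

View pics/w12.png

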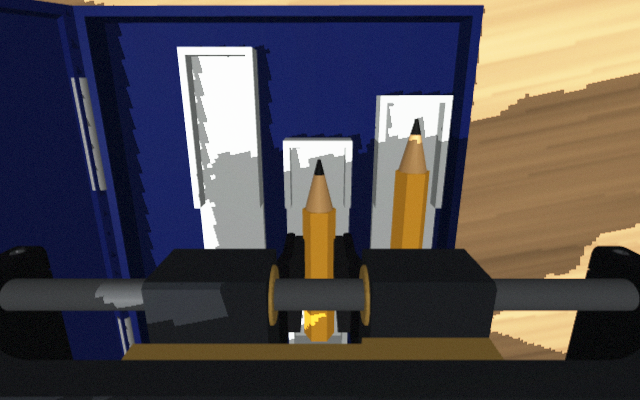

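Emit:
{"method": "step_arm", "body": {
  "commands": [
    {"dx": 0, "dy": 0, "dz": 0, "rx": 0, "ry": 0, "rz": 0},
    {"dx": 0, "dy": 0, "dz": 0, "rx": 0, "ry": 0, "rz": 0},
    {"dx": 0, "dy": 0, "dz": 0, "rx": 0, "ry": 0, "rz": 0},
    {"dx": 0, "dy": 0, "dz": 0.1, "rx": 0, "ry": 0, "rz": 0},
    {"dx": 0, "dy": 0, "dz": 0.3, "rx": 0, "ry": 0, "rz": 0},
    {"dx": 0, "dy": 0, "dz": 0.8, "rx": 0, "ry": 0, "rz": 0},
    {"dx": 0, "dy": 0, "dz": 1.5, "rx": 0, "ry": 0, "rz": 0},
    {"dx": 0, "dy": -0.4, "dz": 2.0, "rx": 0, "ry": 0, "rz": 0.3},
    {"dx": 0, "dy": -1.2, "dz": 2.0, "rx": 0, "ry": 0, "rz": 0.6},
    {"dx": 0, "dy": -2.0, "dz": 2.0, "rx": 0, "ry": 0, "rz": 0.9}
  ],
  "fingers": -0.52
}}

```text
time: 16.1
eef_pos: [0.4887, 0.0155, 0.1414]
orientation: [[-0.106, 0.005, 0.994], [-0.994, 0.002, -0.106], [-0.003, -1.0, 0.004]]
ft_force: [0.6, -0.1, -0.3]
gripper_width: 0.0211
```

```bash
python3 st.py .4844 -.2945 .004 10; python3 - <<'E'
from plant import bot
import cv2
cv2.imwrite("pics/w13.png",bot.camera("wrist")["image"])
E
```

```text
t 16.1 pos [0.4887 0.0155 0.1414] jawyaw -96.06762415711596 w 0.02109617070227558 F [ 0.5733 -0.071  -0.3062] q [ 20.8852  13.3334 -25.1232  -0.0266 -51.2531  63.0635]
delta [-0.071 -5.167 -2.291] rot [-0.027  0.041  2.678]
```

View pics/w13.png

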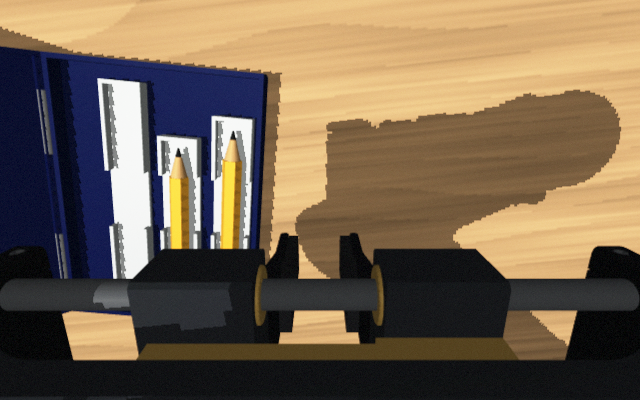

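Emit:
{"method": "step_arm", "body": {
  "commands": [
    {"dx": -0.01, "dy": -0.8, "dz": 0, "rx": 0, "ry": 0.04, "rz": 0.4},
    {"dx": -0.02, "dy": -1.7, "dz": 0, "rx": 0, "ry": 0.04, "rz": 0.9},
    {"dx": -0.03, "dy": -2.6, "dz": 0, "rx": 0, "ry": 0.04, "rz": 1.4},
    {"dx": -0.05, "dy": -3.5, "dz": 0, "rx": 0, "ry": 0.04, "rz": 1.9},
    {"dx": -0.06, "dy": -4.3, "dz": 0, "rx": 0, "ry": 0.04, "rz": 2.3},
    {"dx": -0.07, "dy": -4.9, "dz": -0.2, "rx": 0, "ry": 0.04, "rz": 2.6},
    {"dx": -0.07, "dy": -5.17, "dz": -0.7, "rx": 0, "ry": 0.04, "rz": 2.68},
    {"dx": -0.07, "dy": -5.17, "dz": -1.3, "rx": 0, "ry": 0.04, "rz": 2.68},
    {"dx": -0.07, "dy": -5.17, "dz": -1.7, "rx": 0, "ry": 0.04, "rz": 2.68},
    {"dx": -0.07, "dy": -5.17, "dz": -1.7, "rx": 0, "ry": 0.04, "rz": 2.68}
  ],
  "fingers": 0.0
}}

```text
time: 17.4
eef_pos: [0.4818, -0.2984, 0.0379]
orientation: [[0.17, -0.006, 0.985], [-0.985, 0.002, 0.17], [-0.003, -1.0, -0.006]]
ft_force: [0.7, 0.2, 0.5]
gripper_width: 0.0433
```

```bash
python3 st.py .4844 -.2945 .004 10; python3 - <<'E'
from plant import bot
import cv2
cv2.imwrite("pics/w14.png",bot.camera("wrist")["image"])
E
```

```text
t 17.4 pos [ 0.4818 -0.2984  0.0379] jawyaw -80.21678369639606 w 0.04331972585996713 F [0.6684 0.2348 0.473 ] q [-15.3906  28.0031 -20.3229   0.0067 -42.0492 115.1692]
delta [ 0.044  0.065 -0.564] rot [-0.016 -0.061  0.036]
```

View pics/w14.png

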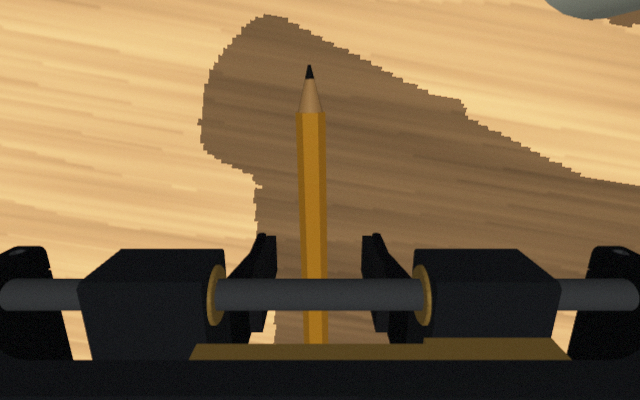

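Emit:
{"method": "step_arm", "body": {
  "commands": [
    {"dx": 0.04, "dy": 0.06, "dz": -0.1, "rx": -0.02, "ry": -0.06, "rz": 0.04},
    {"dx": 0.04, "dy": 0.06, "dz": -0.25, "rx": -0.02, "ry": -0.06, "rz": 0.04},
    {"dx": 0.04, "dy": 0.06, "dz": -0.38, "rx": -0.02, "ry": -0.06, "rz": 0.04},
    {"dx": 0.04, "dy": 0.06, "dz": -0.48, "rx": -0.02, "ry": -0.06, "rz": 0.04},
    {"dx": 0.04, "dy": 0.06, "dz": -0.54, "rx": -0.02, "ry": -0.06, "rz": 0.04},
    {"dx": 0.04, "dy": 0.06, "dz": -0.56, "rx": -0.02, "ry": -0.06, "rz": 0.04},
    {"dx": 0.04, "dy": 0.06, "dz": -0.56, "rx": -0.02, "ry": -0.06, "rz": 0.04},
    {"dx": 0.04, "dy": 0.06, "dz": -0.56, "rx": -0.02, "ry": -0.06, "rz": 0.04},
    {"dx": 0.04, "dy": 0.06, "dz": -0.56, "rx": -0.02, "ry": -0.06, "rz": 0.04},
    {"dx": 0.04, "dy": 0.06, "dz": -0.56, "rx": -0.02, "ry": -0.06, "rz": 0.04}
  ]
}}

```text
time: 18.7
eef_pos: [0.4855, -0.2952, 0.0058]
orientation: [[0.175, 0.003, 0.985], [-0.985, -0.002, 0.175], [0.002, -1.0, 0.003]]
ft_force: [-0.2, -0.2, -0.1]
gripper_width: 0.0435
```

Emit:
{"method": "step_arm", "body": {
  "commands": [
    {"dx": 0, "dy": 0, "dz": 0, "rx": 0, "ry": 0, "rz": 0},
    {"dx": 0, "dy": 0, "dz": 0, "rx": 0, "ry": 0, "rz": 0},
    {"dx": 0, "dy": 0, "dz": 0, "rx": 0, "ry": 0, "rz": 0},
    {"dx": 0, "dy": 0, "dz": 0, "rx": 0, "ry": 0, "rz": 0},
    {"dx": 0, "dy": 0, "dz": 0, "rx": 0, "ry": 0, "rz": 0},
    {"dx": 0, "dy": 0, "dz": 0, "rx": 0, "ry": 0, "rz": 0},
    {"dx": 0, "dy": 0, "dz": 0.2, "rx": 0, "ry": 0, "rz": 0},
    {"dx": 0, "dy": 0, "dz": 0.5, "rx": 0, "ry": 0, "rz": 0},
    {"dx": 0, "dy": 0, "dz": 0.9, "rx": 0, "ry": 0, "rz": 0},
    {"dx": 0, "dy": 0, "dz": 1.2, "rx": 0, "ry": 0, "rz": 0}
  ],
  "fingers": -1.0
}}

```text
time: 19.95
eef_pos: [0.486, -0.2954, 0.0797]
orientation: [[0.175, 0.005, 0.985], [-0.985, -0.002, 0.175], [0.003, -1.0, 0.005]]
ft_force: [0.6, 0.4, -0.2]
gripper_width: 0.0144
```

```bash
python3 st.py .496 .1795 .019 -11.6; python3 - <<'E'
from plant import bot
import cv2
cv2.imwrite("pics/w15.png",bot.camera("wrist")["image"])
E
```

```text
t 19.95 pos [ 0.486  -0.2954  0.0797] jawyaw -79.92547818808282 w 0.014432857478858573 F [ 0.611   0.3916 -0.2204] q [-14.9361  24.655  -18.4016   0.0858 -46.6234 114.9523]
delta [ 0.166  7.915 -1.012] rot [ 0.033  0.044 -3.612]
```

View pics/w15.png

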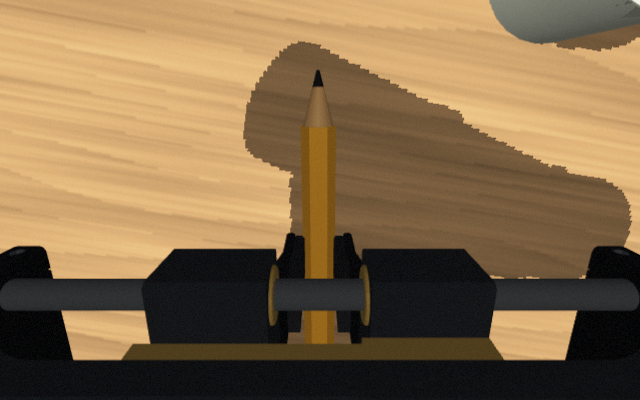

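Emit:
{"method": "step_arm", "body": {
  "commands": [
    {"dx": 0.02, "dy": 0.6, "dz": 0, "rx": 0.02, "ry": 0.04, "rz": -0.3},
    {"dx": 0.04, "dy": 1.4, "dz": 0, "rx": 0.02, "ry": 0.04, "rz": -0.7},
    {"dx": 0.06, "dy": 2.3, "dz": 0, "rx": 0.02, "ry": 0.04, "rz": -1.1},
    {"dx": 0.08, "dy": 3.2, "dz": 0, "rx": 0.02, "ry": 0.04, "rz": -1.5},
    {"dx": 0.1, "dy": 4.1, "dz": 0, "rx": 0.02, "ry": 0.04, "rz": -1.9},
    {"dx": 0.12, "dy": 5.0, "dz": 0, "rx": 0.02, "ry": 0.04, "rz": -2.3},
    {"dx": 0.14, "dy": 5.9, "dz": 0, "rx": 0.02, "ry": 0.04, "rz": -2.7},
    {"dx": 0.16, "dy": 6.7, "dz": 0, "rx": 0.02, "ry": 0.04, "rz": -3.1},
    {"dx": 0.18, "dy": 7.4, "dz": 0, "rx": 0.02, "ry": 0.04, "rz": -3.4},
    {"dx": 0.18, "dy": 7.7, "dz": 0, "rx": 0.02, "ry": 0.04, "rz": -3.61}
  ]
}}

```text
time: 21.25
eef_pos: [0.4984, 0.1684, 0.0825]
orientation: [[-0.198, 0.004, 0.98], [-0.98, -0.004, -0.198], [0.003, -1.0, 0.005]]
ft_force: [0.3, -1.2, -0.5]
gripper_width: 0.0146
```

```bash
python3 st.py .497 .1793 .05 -11.6
```

```text
t 21.25 pos [0.4984 0.1684 0.0825] jawyaw -101.44596550696343 w 0.014569383968945868 F [ 0.3316 -1.1802 -0.4974] q [ 36.5487  21.0328 -24.2732   0.4703 -44.6271  41.6712]
delta [-0.024  0.182 -0.541] rot [ 0.038  0.042 -0.026]
```

Emit:
{"method": "step_arm", "body": {
  "commands": [
    {"dx": -0.02, "dy": 0.1, "dz": 0, "rx": 0.04, "ry": 0.04, "rz": -0.03},
    {"dx": -0.02, "dy": 0.18, "dz": -0.1, "rx": 0.04, "ry": 0.04, "rz": -0.03},
    {"dx": -0.02, "dy": 0.18, "dz": -0.3, "rx": 0.04, "ry": 0.04, "rz": -0.03},
    {"dx": -0.02, "dy": 0.18, "dz": -0.5, "rx": 0.04, "ry": 0.04, "rz": -0.03},
    {"dx": -0.02, "dy": 0.18, "dz": -0.6, "rx": 0.04, "ry": 0.04, "rz": -0.03},
    {"dx": -0.02, "dy": 0.18, "dz": -0.6, "rx": 0.04, "ry": 0.04, "rz": -0.03},
    {"dx": -0.02, "dy": 0.18, "dz": -0.6, "rx": 0.04, "ry": 0.04, "rz": -0.03},
    {"dx": -0.02, "dy": 0.18, "dz": -0.6, "rx": 0.04, "ry": 0.04, "rz": -0.03},
    {"dx": -0.02, "dy": 0.18, "dz": -0.6, "rx": 0.04, "ry": 0.04, "rz": -0.03},
    {"dx": -0.02, "dy": 0.18, "dz": -0.6, "rx": 0.04, "ry": 0.04, "rz": -0.03}
  ]
}}

```text
time: 22.5
eef_pos: [0.4973, 0.1793, 0.0467]
orientation: [[-0.202, 0.0, 0.979], [-0.979, 0.001, -0.202], [-0.001, -1.0, 0.0]]
ft_force: [0.2, -0.2, -0.3]
gripper_width: 0.0141
```

```bash
python3 st.py .497 .1793 .02 -11.6; python3 - <<'E'
from plant import bot
import cv2
cv2.imwrite("pics/w16.png",bot.camera("wrist")["image"])
E
```

```text
t 22.5 pos [0.4973 0.1793 0.0467] jawyaw -101.6250388192639 w 0.014051305228585139 F [ 0.2183 -0.1527 -0.3427] q [ 37.4156  24.2386 -25.6436  -0.0112 -40.0786  40.968 ]
delta [-0.005  0.001 -0.444] rot [-0.005  0.004  0.004]
```

View pics/w16.png

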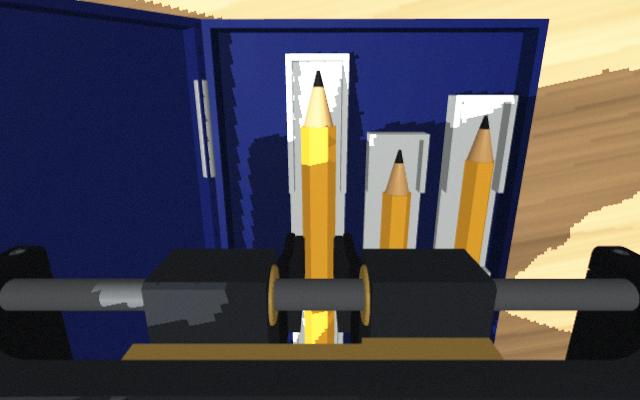

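Emit:
{"method": "step_arm", "body": {
  "commands": [
    {"dx": 0, "dy": 0, "dz": -0.1, "rx": 0, "ry": 0, "rz": 0},
    {"dx": 0, "dy": 0, "dz": -0.2, "rx": 0, "ry": 0, "rz": 0},
    {"dx": 0, "dy": 0, "dz": -0.28, "rx": 0, "ry": 0, "rz": 0},
    {"dx": 0, "dy": 0, "dz": -0.35, "rx": 0, "ry": 0, "rz": 0},
    {"dx": 0, "dy": 0, "dz": -0.4, "rx": 0, "ry": 0, "rz": 0},
    {"dx": 0, "dy": 0, "dz": -0.43, "rx": 0, "ry": 0, "rz": 0},
    {"dx": 0, "dy": 0, "dz": -0.44, "rx": 0, "ry": 0, "rz": 0},
    {"dx": 0, "dy": 0, "dz": -0.44, "rx": 0, "ry": 0, "rz": 0},
    {"dx": 0, "dy": 0, "dz": -0.44, "rx": 0, "ry": 0, "rz": 0},
    {"dx": 0, "dy": 0, "dz": -0.44, "rx": 0, "ry": 0, "rz": 0}
  ]
}}

```text
time: 23.8
eef_pos: [0.4973, 0.1793, 0.0203]
orientation: [[-0.202, 0.001, 0.979], [-0.979, 0.001, -0.202], [-0.001, -1.0, 0.0]]
ft_force: [-0.2, 0.4, -0.9]
gripper_width: 0.0144
```

```bash
python3 st.py .497 .1793 .02 -11.6
```

```text
t 23.8 pos [0.4973 0.1793 0.0203] jawyaw -101.62651779702321 w 0.014380718803326364 F [-0.1747  0.3923 -0.9139] q [ 37.4127  26.5758 -26.9109  -0.0079 -36.4662  40.9671]
delta [-0.006  0.001 -0.006] rot [-0.005  0.006  0.004]
```

Emit:
{"method": "step_arm", "body": {
  "commands": [
    {"dx": 0, "dy": 0, "dz": 0, "rx": 0, "ry": 0, "rz": 0},
    {"dx": 0, "dy": 0, "dz": 0, "rx": 0, "ry": 0, "rz": 0},
    {"dx": 0, "dy": 0, "dz": 0, "rx": 0, "ry": 0, "rz": 0},
    {"dx": 0, "dy": 0, "dz": 0.1, "rx": 0, "ry": 0, "rz": 0},
    {"dx": 0, "dy": 0, "dz": 0.3, "rx": 0, "ry": 0, "rz": 0},
    {"dx": 0, "dy": 0, "dz": 0.8, "rx": 0, "ry": 0, "rz": 0},
    {"dx": 0, "dy": 0, "dz": 1.6, "rx": 0, "ry": 0, "rz": 0},
    {"dx": 0, "dy": -0.3, "dz": 2.5, "rx": 0, "ry": 0, "rz": 0},
    {"dx": -0.4, "dy": -0.8, "dz": 3.2, "rx": 0, "ry": 0, "rz": 0},
    {"dx": -0.8, "dy": -0.8, "dz": 3.6, "rx": 0, "ry": 0, "rz": 0}
  ],
  "fingers": -0.52
}}

```text
time: 25.05
eef_pos: [0.4492, 0.1302, 0.2398]
orientation: [[-0.204, 0.005, 0.979], [-0.979, 0.003, -0.204], [-0.004, -1.0, 0.004]]
ft_force: [-0.8, 0.8, 0.3]
gripper_width: 0.0212
```

```bash
python3 st.py; python3 - <<'E'
from plant import bot
from h import *
for n in("wrist","side","top"):
    c=bot.camera(n);cv2.imwrite(f"pics/p_{n}.png",c["image"]);np.savez(f"p_{n}.npz",**c)
E
```

```text
t 25.05 pos [0.4492 0.1302 0.2398] jawyaw -101.74529922421976 w 0.02118894710068539 F [-0.8037  0.832   0.2817] q [ 36.1509   5.5612 -19.1999   0.0192 -64.9166  42.0953]
```

View pics/p_wrist.png

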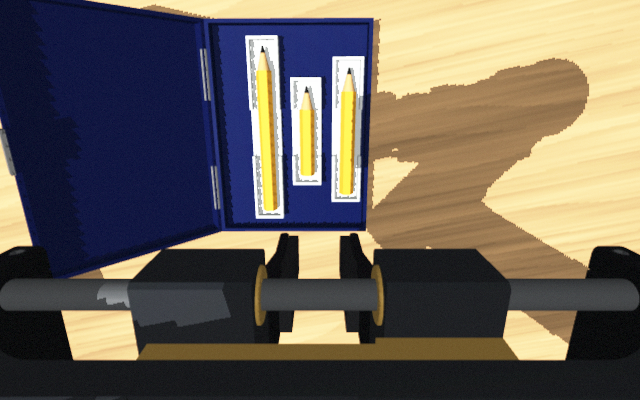

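View pics/p_side.png

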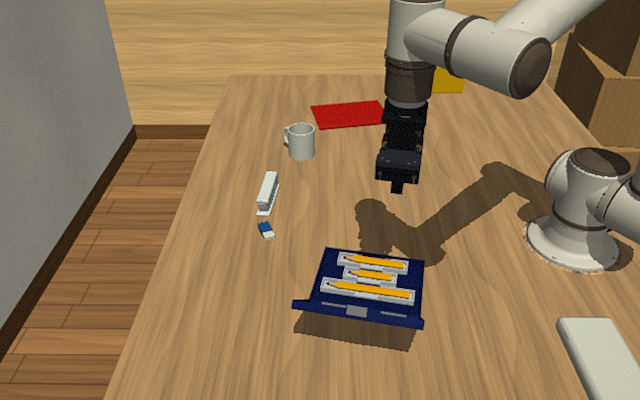

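```bash
python3 - <<'E'
from h import *
c=np.load("p_wrist.npz");im=c["image"]
cv2.imwrite("pics/p_z.png",cv2.resize(im[20:240,200:390],None,fx=3,fy=2.7,interpolation=cv2.INTER_CUBIC))
a=np.radians(-11.6);ax=np.array([np.cos(a),np.sin(a)]);cr=np.array([-ax[1],ax[0]])
m=yellow(im);mm=np.zeros_like(m);mm[20:240,230:372]=m[20:240,230:372]
R={"long":(.496,.1795,.175),"short":(.4877,.136,.095),"middle":(.4787,.0932,.135)}
for A,cc,M in blobs(mm,60):
    ys,xs=np.nonzero(M);P=np.array([onz(c,(x,y),.025)[:2] for x,y in zip(xs,ys)])
    n=min(R,key=lambda k:abs((P.mean(0)-R[k][:2])@cr));q=(P-R[n][:2]);u=q@ax;v=q@cr
    k=np.polyfit(u,v,1);print(n,"butt end along",u.min(),"-> centre along",u.min()+R[n][2]/2,"across",v.mean(),"angle",k[0])
E
```

```text
long butt end along -0.08509742902526306 -> centre along 0.0024025709747369367 across -0.0011878270199869323 angle 0.006309069092961385
middle butt end along -0.06656210299225118 -> centre along 0.0009378970077488225 across -1.7815550936526453e-05 angle -0.004254592164170716
short butt end along -0.044743102386127595 -> centre along 0.0027568976138724055 across -9.960754261470577e-05 angle -0.0020054378891746737
```

View pics/p_z.png

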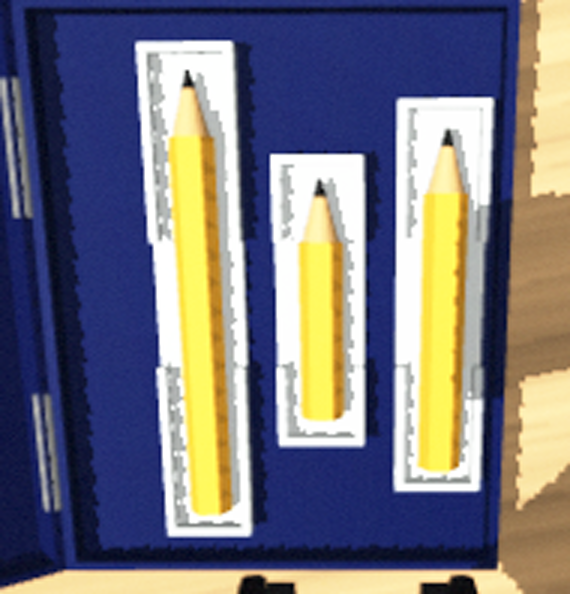

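```bash
cat > wp.py <<'E'
# args: pairs u z (mm, tcp)  -> deltas
from plant import bot
from h import *
import sys
s=bot.get_state();p=s["eef_pos"];R=s["orientation"];print("t",s["time"],p,s["ft_force"])
a=np.radians(-11.6);cr=np.array([-np.sin(a),np.cos(a)]);H=np.array([.4877,.136])+.1*cr
print("now u,along",(p[:2]-H)@cr,(p[:2]-H)@np.array([np.cos(a),np.sin(a)]))
v=[float(x) for x in sys.argv[1:]]
for u,z in zip(v[::2],v[1::2]):
    print(u,z,((np.r_[H+cr*u/1e3,z/1e3]-p)/.06).round(2))
E
python3 wp.py -50 240 65 240 180 240 180 170 180 100; python3 st.py .5 .3 .1 -11.6
```

```text
t 25.2 [0.4493 0.1314 0.2387] [ 0.4845  0.189  -0.4548]
now u,along -0.11220948463232203 -0.03665885569257237
-50.0 240.0 [0.81 0.89 0.02]
65.0 240.0 [1.19 2.77 0.02]
180.0 240.0 [1.58 4.65 0.02]
180.0 170.0 [ 1.58  4.65 -1.15]
180.0 100.0 [ 1.58  4.65 -2.31]
t 25.2 pos [0.4493 0.1314 0.2387] jawyaw -101.58975324999271 w 0.020636910739582685 F [ 0.4845  0.189  -0.4548] q [ 36.2592   5.6398 -19.2564  -0.0019 -64.7436  42.1513]
delta [ 0.844  2.81  -2.312] rot [-0.036  0.048 -0.002]
```

Emit:
{"method": "step_arm", "body": {
  "commands": [
    {"dx": 0.4, "dy": 0.45, "dz": 0, "rx": 0, "ry": 0, "rz": 0},
    {"dx": 0.8, "dy": 1.1, "dz": 0, "rx": 0, "ry": 0, "rz": 0},
    {"dx": 1.0, "dy": 1.8, "dz": 0, "rx": 0, "ry": 0, "rz": 0},
    {"dx": 1.19, "dy": 2.7, "dz": 0, "rx": 0, "ry": 0, "rz": 0},
    {"dx": 1.35, "dy": 3.5, "dz": 0, "rx": 0, "ry": 0, "rz": 0},
    {"dx": 1.5, "dy": 4.25, "dz": 0, "rx": 0, "ry": 0, "rz": 0},
    {"dx": 1.58, "dy": 4.65, "dz": 0, "rx": 0, "ry": 0, "rz": 0},
    {"dx": 1.58, "dy": 4.65, "dz": -0.3, "rx": 0, "ry": 0, "rz": 0},
    {"dx": 1.58, "dy": 4.65, "dz": -0.8, "rx": 0, "ry": 0, "rz": 0},
    {"dx": 1.58, "dy": 4.65, "dz": -0.8, "rx": 0, "ry": 0, "rz": 0}
  ],
  "fingers": -1.0
}}

```text
time: 26.45
eef_pos: [0.5429, 0.4093, 0.186]
orientation: [[-0.201, -0.001, 0.98], [-0.98, -0.003, -0.201], [0.003, -1.0, -0.001]]
ft_force: [-0.3, 0.6, 0.3]
gripper_width: 0.0004
```

```bash
python3 wp.py 180 100; python3 st.py; python3 - <<'E'
from plant import bot
import cv2
cv2.imwrite("pics/s3.png",bot.camera("side")["image"])
cv2.imwrite("pics/t3.png",bot.camera("top")["image"])
E
```

```text
t 26.45 [0.5429 0.4093 0.186 ] [-0.2974  0.5548  0.3211]
now u,along 0.1788108853241058 -0.0009010217343484091
180.0 100.0 [ 0.02  0.02 -1.43]
t 26.45 pos [0.5429 0.4093 0.186 ] jawyaw -101.60101935542373 w 0.0004215151278600696 F [-0.2974  0.5548  0.3211] q [ 50.6246  28.8515   6.1123   0.0388 -67.4202  27.7594]
```

View pics/s3.png

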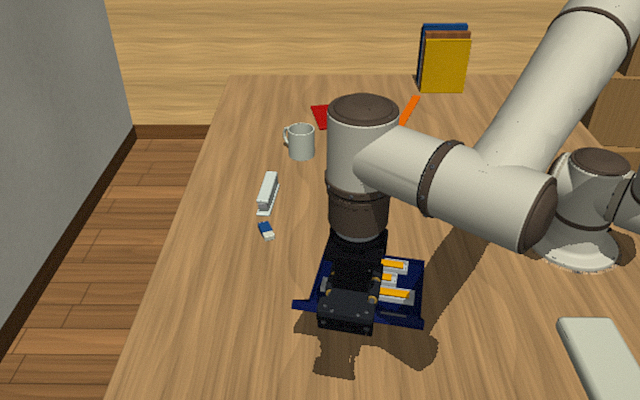

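View pics/t3.png

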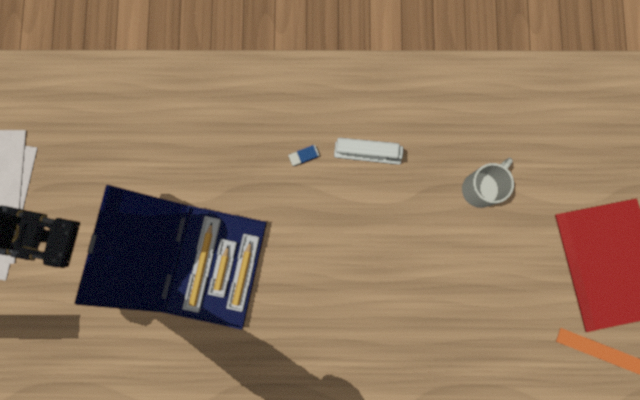

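Emit:
{"method": "step_arm", "body": {
  "commands": [
    {"dx": 0.02, "dy": 0.02, "dz": -0.5, "rx": 0, "ry": 0, "rz": 0},
    {"dx": 0.02, "dy": 0.02, "dz": -1.0, "rx": 0, "ry": 0, "rz": 0},
    {"dx": 0.02, "dy": 0.02, "dz": -1.35, "rx": 0, "ry": 0, "rz": 0},
    {"dx": 0.02, "dy": 0.02, "dz": -1.43, "rx": 0, "ry": 0, "rz": 0},
    {"dx": 0.02, "dy": 0.02, "dz": -1.43, "rx": 0, "ry": 0, "rz": 0},
    {"dx": -0.02, "dy": -0.15, "dz": -1.43, "rx": 0, "ry": 0, "rz": 0},
    {"dx": -0.05, "dy": -0.3, "dz": -1.43, "rx": 0, "ry": 0, "rz": 0},
    {"dx": -0.07, "dy": -0.42, "dz": -1.43, "rx": 0, "ry": 0, "rz": 0},
    {"dx": -0.07, "dy": -0.42, "dz": -1.43, "rx": 0, "ry": 0, "rz": 0},
    {"dx": -0.07, "dy": -0.42, "dz": -1.43, "rx": 0, "ry": 0, "rz": 0}
  ]
}}

```text
time: 27.8
eef_pos: [0.5406, 0.3854, 0.1047]
orientation: [[-0.201, 0.005, 0.98], [-0.98, 0.003, -0.201], [-0.004, -1.0, 0.005]]
ft_force: [-0.5, 0.0, -0.0]
gripper_width: 0.0003
```

```bash
python3 - <<'E'
from plant import bot
import cv2
cv2.imwrite("pics/s4.png",bot.camera("side")["image"][200:360,250:450].repeat(3,0).repeat(3,1))
cv2.imwrite("pics/w17.png",bot.camera("wrist")["image"])
E
python3 wp.py 146 100 132 105 110 122 85 137 58 147 31 154
```

```text
t 27.9 [0.5405 0.3855 0.1045] [ 0.6692  0.0876 -0.3185]
now u,along 0.15506617115757557 0.001553170478290122
146.0 100.0 [-0.06 -0.14 -0.07]
132.0 105.0 [-0.1  -0.37  0.01]
110.0 122.0 [-0.18 -0.73  0.29]
85.0 137.0 [-0.26 -1.14  0.54]
58.0 147.0 [-0.35 -1.58  0.71]
31.0 154.0 [-0.44 -2.02  0.83]
```

View pics/s4.png

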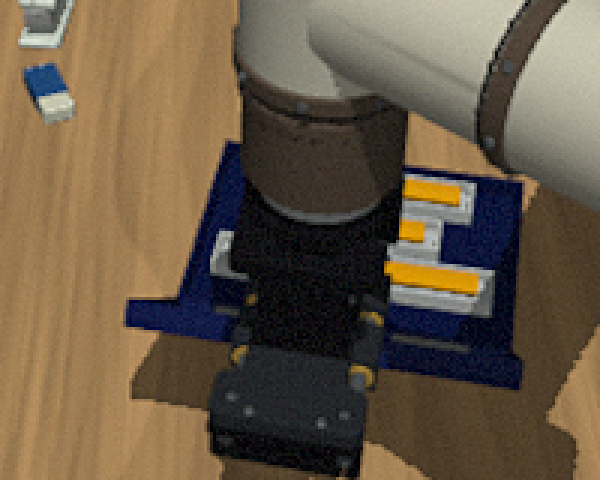

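View pics/w17.png

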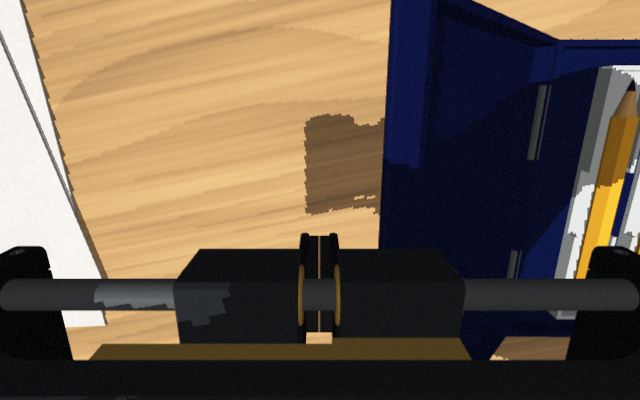

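Emit:
{"method": "step_arm", "body": {
  "commands": [
    {"dx": -0.05, "dy": -0.14, "dz": -0.02, "rx": 0, "ry": 0, "rz": 0},
    {"dx": -0.1, "dy": -0.37, "dz": 0.05, "rx": 0, "ry": 0, "rz": 0},
    {"dx": -0.14, "dy": -0.55, "dz": 0.18, "rx": 0, "ry": 0, "rz": 0},
    {"dx": -0.18, "dy": -0.73, "dz": 0.32, "rx": 0, "ry": 0, "rz": 0},
    {"dx": -0.22, "dy": -0.94, "dz": 0.45, "rx": 0, "ry": 0, "rz": 0},
    {"dx": -0.26, "dy": -1.14, "dz": 0.56, "rx": 0, "ry": 0, "rz": 0},
    {"dx": -0.3, "dy": -1.36, "dz": 0.66, "rx": 0, "ry": 0, "rz": 0},
    {"dx": -0.35, "dy": -1.58, "dz": 0.73, "rx": 0, "ry": 0, "rz": 0},
    {"dx": -0.39, "dy": -1.8, "dz": 0.79, "rx": 0, "ry": 0, "rz": 0},
    {"dx": -0.44, "dy": -2.02, "dz": 0.83, "rx": 0, "ry": 0, "rz": 0}
  ]
}}

```text
time: 29.15
eef_pos: [0.5144, 0.2641, 0.1555]
orientation: [[-0.2, 0.007, 0.98], [-0.98, 0.004, -0.2], [-0.006, -1.0, 0.006]]
ft_force: [1.3, 2.5, 0.9]
gripper_width: 0.0003
```

```bash
python3 - <<'E'
from plant import bot
import cv2
cv2.imwrite("pics/s5.png",bot.camera("side")["image"][180:360,230:450].repeat(3,0).repeat(3,1))
cv2.imwrite("pics/w18.png",bot.camera("wrist")["image"])
E
python3 wp.py 15 154 -15 150 -45 142 -70 126 -90 103 -106 73 -115 40; python3 st.py
```

```text
t 29.25 [0.5136 0.2626 0.1544] [ 0.1742  0.7103 -0.5146]
now u,along 0.029199563960215228 -0.00012810234573596566
15.0 154.0 [-0.05 -0.23 -0.01]
-15.0 150.0 [-0.15 -0.72 -0.07]
-45.0 142.0 [-0.25 -1.21 -0.21]
-70.0 126.0 [-0.33 -1.62 -0.47]
-90.0 103.0 [-0.4  -1.95 -0.86]
-106.0 73.0 [-0.45 -2.21 -1.36]
-115.0 40.0 [-0.48 -2.35 -1.91]
t 29.25 pos [0.5136 0.2626 0.1544] jawyaw -101.64473593703102 w 0.000310937412563709 F [ 0.1742  0.7103 -0.5146] q [ 43.2123  20.5466 -12.3243   0.1013 -56.8675  35.0875]
```

View pics/s5.png

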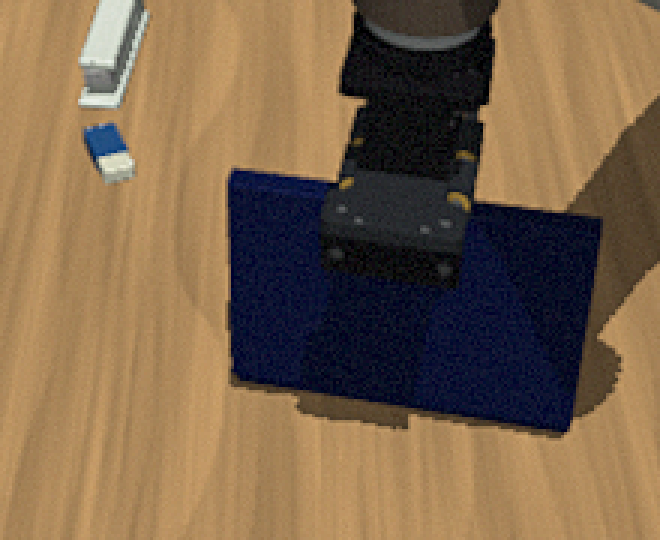

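View pics/w18.png

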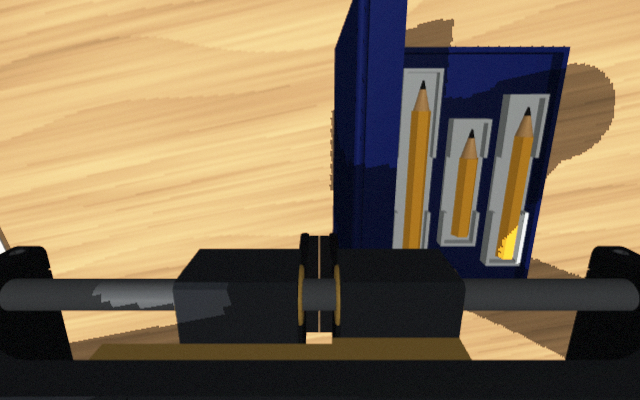

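```bash
python3 wp.py 15 154 -2 153 -20 150 -38 146 -55 139 -70 129 -84 117 -97 103
```

```text
t 29.25 [0.5136 0.2626 0.1544] [ 0.1742  0.7103 -0.5146]
now u,along 0.029199563960215228 -0.00012810234573596566
15.0 154.0 [-0.05 -0.23 -0.01]
-2.0 153.0 [-0.1  -0.51 -0.02]
-20.0 150.0 [-0.16 -0.8  -0.07]
-38.0 146.0 [-0.22 -1.1  -0.14]
-55.0 139.0 [-0.28 -1.38 -0.26]
-70.0 129.0 [-0.33 -1.62 -0.42]
-84.0 117.0 [-0.38 -1.85 -0.62]
-97.0 103.0 [-0.42 -2.06 -0.86]
```

Emit:
{"method": "step_arm", "body": {
  "commands": [
    {"dx": -0.05, "dy": -0.23, "dz": 0, "rx": 0, "ry": 0, "rz": 0},
    {"dx": -0.1, "dy": -0.51, "dz": -0.01, "rx": 0, "ry": 0, "rz": 0},
    {"dx": -0.16, "dy": -0.8, "dz": -0.06, "rx": 0, "ry": 0, "rz": 0},
    {"dx": -0.22, "dy": -1.1, "dz": -0.14, "rx": 0, "ry": 0, "rz": 0},
    {"dx": -0.25, "dy": -1.24, "dz": -0.19, "rx": 0, "ry": 0, "rz": 0},
    {"dx": -0.28, "dy": -1.38, "dz": -0.26, "rx": 0, "ry": 0, "rz": 0},
    {"dx": -0.33, "dy": -1.62, "dz": -0.42, "rx": 0, "ry": 0, "rz": 0},
    {"dx": -0.38, "dy": -1.85, "dz": -0.62, "rx": 0, "ry": 0, "rz": 0},
    {"dx": -0.42, "dy": -2.06, "dz": -0.86, "rx": 0, "ry": 0, "rz": 0},
    {"dx": -0.42, "dy": -2.06, "dz": -0.86, "rx": 0, "ry": 0, "rz": 0}
  ]
}}

```text
time: 30.5
eef_pos: [0.4868, 0.137, 0.1011]
orientation: [[-0.203, 0.0, 0.979], [-0.979, -0.001, -0.203], [0.001, -1.0, 0.0]]
ft_force: [-0.0, 0.8, 0.1]
gripper_width: 0.0002
```

```bash
python3 - <<'E'
from plant import bot
import cv2
cv2.imwrite("pics/s6.png",bot.camera("side")["image"][180:360,230:450].repeat(3,0).repeat(3,1))
cv2.imwrite("pics/w19.png",bot.camera("wrist")["image"])
E
python3 wp.py -105 90 -113 73 -120 58 -125 46 -128 40; python3 st.py
```

```text
t 30.6 [0.4881 0.1384 0.1025] [-0.3222  0.765   0.3142]
now u,along -0.097552371614869 -5.697685166127487e-05
-105.0 90.0 [-0.02 -0.12 -0.21]
-113.0 73.0 [-0.05 -0.25 -0.49]
-120.0 58.0 [-0.07 -0.37 -0.74]
-125.0 46.0 [-0.09 -0.45 -0.94]
-128.0 40.0 [-0.1  -0.5  -1.04]
t 30.6 pos [0.4881 0.1384 0.1025] jawyaw -101.66141358629396 w 0.0005442580013832332 F [-0.3222  0.765   0.3142] q [ 34.2279  17.8828 -25.4463   0.0858 -46.4855  44.0516]
```

View pics/s6.png

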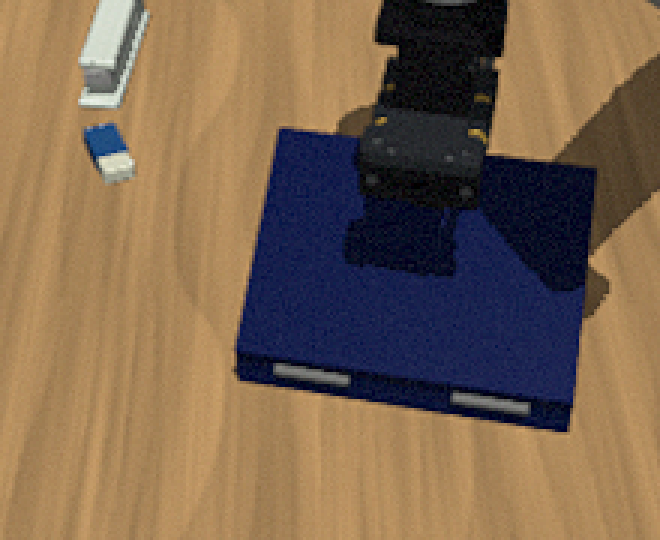

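View pics/w19.png

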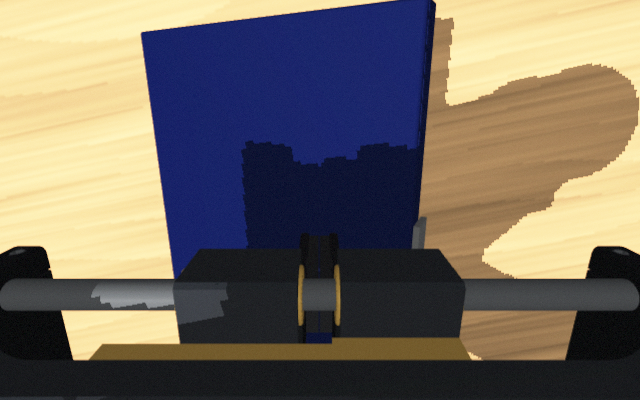

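Lid is at about 30° from shut and following. Press down on.

Emit:
{"method": "step_arm", "body": {
  "commands": [
    {"dx": -0.02, "dy": -0.12, "dz": -0.2, "rx": 0, "ry": 0, "rz": 0},
    {"dx": -0.04, "dy": -0.2, "dz": -0.35, "rx": 0, "ry": 0, "rz": 0},
    {"dx": -0.05, "dy": -0.27, "dz": -0.5, "rx": 0, "ry": 0, "rz": 0},
    {"dx": -0.06, "dy": -0.33, "dz": -0.62, "rx": 0, "ry": 0, "rz": 0},
    {"dx": -0.07, "dy": -0.38, "dz": -0.74, "rx": 0, "ry": 0, "rz": 0},
    {"dx": -0.08, "dy": -0.43, "dz": -0.84, "rx": 0, "ry": 0, "rz": 0},
    {"dx": -0.09, "dy": -0.47, "dz": -0.93, "rx": 0, "ry": 0, "rz": 0},
    {"dx": -0.1, "dy": -0.5, "dz": -0.99, "rx": 0, "ry": 0, "rz": 0},
    {"dx": -0.1, "dy": -0.5, "dz": -1.02, "rx": 0, "ry": 0, "rz": 0},
    {"dx": -0.1, "dy": -0.5, "dz": -1.04, "rx": 0, "ry": 0, "rz": 0}
  ]
}}

```text
time: 31.85
eef_pos: [0.4818, 0.1081, 0.0403]
orientation: [[-0.202, 0.002, 0.979], [-0.979, 0.0, -0.202], [-0.001, -1.0, 0.002]]
ft_force: [-2.9, -0.7, 10.9]
gripper_width: 0.0002
```

```bash
python3 wp.py -130 38; python3 st.py
```

```text
t 31.85 [0.4818 0.1081 0.0403] [-2.9204 -0.6924 10.8853]
now u,along -0.12854882604320977 -0.0001181452383900312
-130.0 38.0 [-0.   -0.02 -0.04]
t 31.85 pos [0.4818 0.1081 0.0403] jawyaw -101.64944276495136 w 0.00024355737224106074 F [-2.9204 -0.6924 10.8853] q [ 31.5663  22.142  -30.9523   0.1151 -36.7835  46.6921]
```

Emit:
{"method": "step_arm", "body": {
  "commands": [
    {"dx": 0, "dy": 0, "dz": -0.01, "rx": 0, "ry": 0, "rz": 0},
    {"dx": 0, "dy": 0, "dz": -0.02, "rx": 0, "ry": 0, "rz": 0},
    {"dx": 0, "dy": 0, "dz": -0.02, "rx": 0, "ry": 0, "rz": 0},
    {"dx": 0, "dy": 0, "dz": -0.03, "rx": 0, "ry": 0, "rz": 0},
    {"dx": 0, "dy": 0, "dz": -0.03, "rx": 0, "ry": 0, "rz": 0},
    {"dx": 0, "dy": 0, "dz": -0.03, "rx": 0, "ry": 0, "rz": 0},
    {"dx": 0, "dy": 0, "dz": -0.03, "rx": 0, "ry": 0, "rz": 0},
    {"dx": 0, "dy": 0, "dz": -0.03, "rx": 0, "ry": 0, "rz": 0},
    {"dx": 0, "dy": 0, "dz": -0.03, "rx": 0, "ry": 0, "rz": 0},
    {"dx": 0, "dy": 0, "dz": -0.03, "rx": 0, "ry": 0, "rz": 0}
  ]
}}

```text
time: 33.1
eef_pos: [0.4819, 0.108, 0.0402]
orientation: [[-0.201, 0.003, 0.98], [-0.98, -0.0, -0.201], [-0.0, -1.0, 0.003]]
ft_force: [-4.6, -0.3, 12.6]
gripper_width: 0.0008
```

Emit:
{"method": "step_arm", "body": {
  "commands": [
    {"dx": 0, "dy": 0, "dz": 0.1, "rx": 0, "ry": 0, "rz": 0},
    {"dx": 0, "dy": 0, "dz": 0.4, "rx": 0, "ry": 0, "rz": 0},
    {"dx": 0, "dy": 0, "dz": 1.0, "rx": 0, "ry": 0, "rz": 0},
    {"dx": -0.2, "dy": -0.5, "dz": 1.8, "rx": 0, "ry": 0, "rz": 0},
    {"dx": -0.5, "dy": -1.2, "dz": 2.6, "rx": 0, "ry": 0, "rz": 0},
    {"dx": -0.5, "dy": -2.0, "dz": 3.0, "rx": 0, "ry": 0, "rz": 0},
    {"dx": -0.5, "dy": -2.8, "dz": 3.0, "rx": 0, "ry": 0, "rz": 0},
    {"dx": -0.5, "dy": -3.2, "dz": 3.0, "rx": 0, "ry": 0, "rz": 0},
    {"dx": -0.5, "dy": -3.2, "dz": 3.0, "rx": 0, "ry": 0, "rz": 0},
    {"dx": -0.5, "dy": -3.2, "dz": 3.0, "rx": 0, "ry": 0, "rz": 0}
  ]
}}

```text
time: 34.35
eef_pos: [0.4518, -0.0836, 0.2201]
orientation: [[-0.201, 0.003, 0.98], [-0.98, 0.0, -0.201], [-0.001, -1.0, 0.003]]
ft_force: [-0.5, 0.6, 0.2]
gripper_width: 0.0007
```

```bash
python3 - <<'E'
from plant import bot
from h import *
s=bot.camera("side");t=bot.camera("top")
cv2.imwrite("pics/s7.png",cv2.resize(s["image"][150:350,240:440],None,fx=4,fy=3,interpolation=cv2.INTER_CUBIC))
cv2.imwrite("pics/t7.png",t["image"])
a=np.radians(-11.6);ax=np.array([np.cos(a),np.sin(a),0]);out=np.array([-ax[1],ax[0],0]);z=np.array([0,0,1.])
H=np.array([.4877,.136,0])+.1*out+.024*z
for th in(0,.04,.1):
    e=-np.cos(th)*out+np.sin(th)*z;n=np.sin(th)*out+np.cos(th)*z
    for sg in(1,-1):
        for q in (0,.168):
            O=H+q*e+sg*.113*ax+.016*n; print(th,sg,q,"side zoom",(proj(s,O)-[240,150])*[4,3],"top",proj(t,O))
print(bot.get_state()["ft_force"])
E
```

```text
0 1 0 side zoom [273.6274 427.029 ] top [185.5771 204.0962]
0 1 0.168 side zoom [340.3612 270.4872] top [264.7115 220.5812]
0 -1 0 side zoom [725.4471 480.2358] top [158.6533 313.2117]
0 -1 0.168 side zoom [741.8328 311.8194] top [239.932  330.7564]
0.04 1 0 side zoom [273.3412 427.7147] top [185.279  204.0345]
0.04 1 0.168 side zoom [340.1344 264.3331] top [263.9341 220.2081]
0.04 -1 0 side zoom [725.3735 480.976 ] top [158.3476 313.1447]
0.04 -1 0.168 side zoom [743.1732 305.6041] top [238.9643 331.1179]
0.1 1 0 side zoom [272.9138 428.7926] top [184.8396 203.945 ]
0.1 1 0.168 side zoom [339.612  255.5006] top [262.5121 219.592 ]
0.1 -1 0 side zoom [725.2523 482.1363] top [157.8982 313.042 ]
0.1 -1 0.168 side zoom [745.146  296.7064] top [237.2467 331.611 ]
[ 0.1916 -0.4109  0.0784]
```

View pics/s7.png

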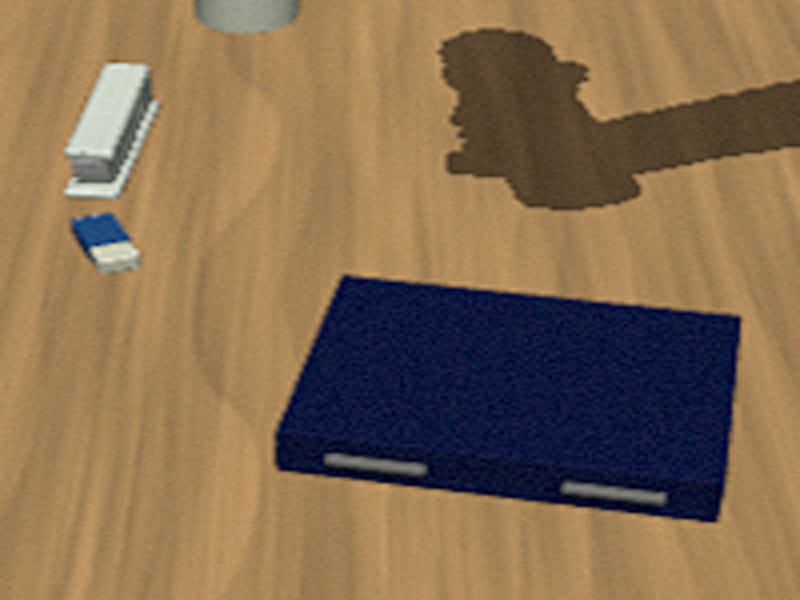

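View pics/t7.png

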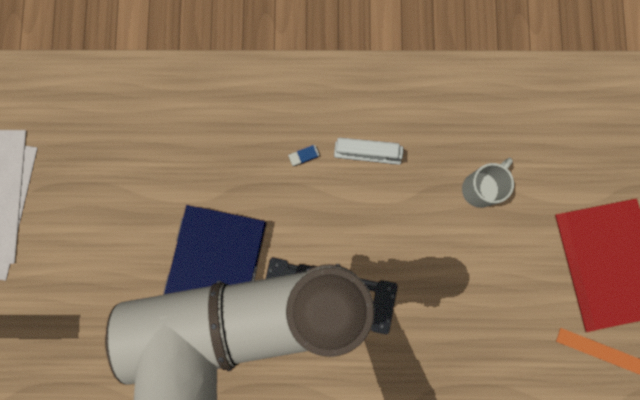

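```bash
python3 -c "
from plant import bot
print(bot.sign_off())"
```

```text
the job is handed in; nothing more can be done
None
```

All three pencils are in their own rows, the lid is pressed shut, and the job is handed in. The arm's work ended at about 34 s of the 72 s allowed. No verdict was reported.

- **Pencils:** The rows run long, short, middle from the hinge. My check with the lid still open put each pencil within about 3 mm along and 1.2 mm across its row's centre. Each was within 0.01 rad of its row.
- **Lid:** I swung it over with the closed fingers and pressed until the reaction reached about 12 N. The tip stayed at 40.2 mm, against the 40 mm given for a shut lid. The last side picture matches a lid angle of about 0 rad.
- **Other objects:** The mug, stapler and eraser look unmoved in the last top picture. At hand-in the arm was standing clear, 0.22 m up.
- **Disagreements:** Predicted and seen lid corners in the side view differed by about 2 pixels, alike at the hinge and free edge, so I put it down to calibration. Two-view heights of a pencil end and the rows were also off by several millimetres in places. I used the given heights there.
- **Refused call:** The first move call was refused as invalid input, so nothing moved. I resent it with all six numbers in each row.

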